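# Seat the sight target and hold the inspection mirror on it

### The arm

A 6-joint arm with a two-finger parallel gripper is mounted at the origin on a cart in front of the work surface, level with it; the furniture and walls round the work are solid. World frame = base frame: x ahead of the robot, y to its left, z up, the work surface at z = 0. Lengths are in m, angles in rad, forces in N, time in s.
With the tool pointing down it reaches from about 0.3 to 0.775 m from the base axis. Payload 14.6 kg.
Tool frame: the origin (TCP) lies midway between the tips of the shut fingers; the grasp point (between the pads) lies 19 mm behind it; z points along the fingers, y is the direction in which the jaws open and shut (so a half turn about z gives the same grasp; the last joint's range is limited). The gripper opens to 94 mm and grips with 3 to 60 N. Pads are 16 mm wide; open, the fingers measure 119 mm over their backs; the gripper's body (75 mm by 177 mm) begins 78 mm behind the grasp point.
Start: joints at [-1.388, 0.3, 1.521, -0, 1.321, -0.067], TCP at [0.136, -0.533, 0.205] pointing down, gripper open.
Joint ranges: [-3.03, 3.03], [-0.79, 2.21], [0.23, 2.52], [-1.04, 4.18], [0, 3.07], [-2.55, 2.55]. Speed limits (rad/s): [2.22, 2.22, 2.57, 3.14, 3.14, 3.14].

### API

Orientations are given as a unit quaternion [w, x, y, z].
In Python, from plant import state, capture, camera_params, close_job gives the robot as it stands.
- The arm moves only by the tool drive_tool, never from a script. Its argument "series" is a list of rows, each a list of 3 entries, a list of its own where there are three numbers: the gripper's target within -1 to 1 (fully open at 1, half-way at 0, shut at -1), then the shift along the tool's x, y, z scaled (see below), then the turn, a rotation vector about the tool's x, y, z scaled (see below). In form: [[hand, [tx, ty, tz], [wx, wy, wz]], ...]. A call has exactly 5 rows; each row shifts and turns the pose as measured when the row begins, along the tool's axes as they then stand; what a row does not reach is not made up. The controller multiplies each number of a shift by 400 mm and each number of a turn by 0.12 rad. A row lasts 1/10 s, in which the tool goes at most 50 mm and 8.59 degrees, less where a joint would pass 70% of its speed; a pose out of reach is approached as far as the arm can. A call with a number of a shift or a turn outside -1 to 1 is refused whole. A call with a gripper value outside its range is refused whole. The fingers move at their own pace and stop on an object; the grip force is fixed at half the most. Time passes only in rows, so rows that do not move let the fingers close, or fill a call up. It gives the time, the measured TCP pose, the force and the opening at its end, in the units of the state.
- state(): the state, without advancing time (a new reading comes with each control period).
- capture(name): name is "scene" or "side" or "wrist"; returns the picture (420x560x3 uint8, blue, green, red); there is no depth.
- camera_params(name): a dict with "camera_matrix" (3x3 intrinsics, pixels), "world_from_camera" (4x4, takes a point from camera to world coordinates); the wrist camera has in their place "T_tool_cam" (4x4, takes a point from camera to tool coordinates, whose origin is the TCP and whose axes are the flange's). Camera axes: x right, y down, z forward; pixel columns grow to the right and rows downward; lengths in m; the calibration is good to about 2 mm. A picture is of the moment at which its call begins: read the wrist's pose just before it. camera_params takes no time and is no camera call.
- close_job(): hands the job in, once; it reports no verdict.
The state is a dict: "t": time; "joint_positions": joint angles; "joint_vel": joint speeds; "joint_torque": joint torques, N m; "tool_pos": TCP position; "orientation": TCP orientation; "ft_force": force on the tool from outside, world axes, zero at the start; "ft_torque": the same for the moment, N m; "opening": opening from 0.0 (shut) to 1.0 (fully open).
Only numpy, scipy, OpenCV 4.12 (cv2) and the standard library are available. Lean on these libraries where they do the work, as an engineer would, in place of code of your own. Each camera call takes 0.05 s, during which the arm holds its last target.

### The job

Set the sight target fully down and flat in the pocket of the blue nest, with its round marker facing the mirror, and let go of it. Then grip the orange knob of the spring-loaded mirror and turn it until the small camera sees the marker in the mirror, that is until the red needle under the mirror points at the marker, and finish while still holding the knob at that angle. Leave the stamp, the oil bottle and the reference block alone.

Things in the scene. Friction and masses are not known exactly. Their poses are not given: they have to be found in the camera images.
- target: Loose sight target, 0.12 kg: aluminium foot 44 (x) x 50 (y) x 10 mm high; on its middle a grey upright plate 10 mm thick (x), 44 wide (y), up to 60 mm height, then a yellow grip tab 10 thick (x), 30 wide (y), up to 85 mm height. Origin: centre of the foot's underside, z up. The round marker is on the plate's +x face; a red line on the foot lies along its +x edge.
- mark (a point): Centre of the target's round marker (black and white rings, red middle, 30 mm across), on the plate's +x face, 42 mm above the target's underside.
- nest_seat (a point): Centre of the floor of the pocket in the blue nest (fixed block 72 x 80 x 14 mm). The pocket is 47 (x) x 53 (y) mm, 8 mm deep, its floor 6 mm above the worktop, with a small chamfer at the mouth. x points level towards the mirror (a red line marks that edge of the nest), z up. The target belongs here with its x along this x.
- station: Fixed sight station: dark round dial 120 mm across, 12 mm high, carrying the mirror, and an aluminium rail with a small grey camera, up to 67 mm high. Origin on the worktop, on the upright axis about which mirror and needle turn. The pocket lies about 160 mm from this axis, on the robot's side.
- camera_lens (a point): Front of the camera's lens, 101 mm from the mirror's axis, 50 mm above the worktop; the camera looks level straight at the mirror's axis.
- mirror: Sprung mirror on the station's upright axis; origin on the axis at worktop height, z up, x the way its face looks. Plate 64 mm wide (y), 8 thick, 21 to 79 mm above the worktop, face on the axis. At rest it looks almost at the camera; it turns up to 1.25 rad counter-clockwise from above, against a light spring (0.05 N m/rad, 0.015 N m at rest) that turns it back.
- knob (a point): Middle of the orange bar knob on top of the mirror, on its axis, 107 mm above the worktop. The bar is 12 mm thick (x), 40 mm long (y), from 90 to 124 mm above the worktop, on a 12 mm thick stem, and turns with the mirror.
- sight_needle: Thin red needle under the mirror, 56 mm long, 16 mm above the worktop, origin on the mirror's axis, x along the needle to its tip. Gearing turns it twice as far as the mirror, the same way round, so that it always points where the camera's line of sight goes after the mirror.
- check_stamp: Bystander: small hand stamp with a wooden grip, 22 x 30 x 62 mm; origin under its centre.
- oil_bottle: Bystander: small amber oil bottle with a black cap, 32 mm across, 77 mm high; origin under its centre.
- ref_block: Bystander: light grey reference block 40 x 40 x 18 mm; origin under its centre.
Mind the look-alikes: they are no part of the job. Leave any green look-alike of the target alone.

How it is judged:
On the way, in this order (a step that is already met when the one before it is completed fails the run):
1. the target sits flat in the pocket, marker towards the mirror, and is let go (x of target in the frame of nest_seat between -0.004 and 0.004 m and y of target in the frame of nest_seat between -0.004 and 0.004 m and z of target in the frame of nest_seat between -0.002 and 0.002 m and angle between target's own z axis and vertical below 0.05 rad and angle between the x axis of target and the x axis of nest_seat, either way round below 0.12 rad and x of mark in the frame of nest_seat above 0 m and contact force between target and the arm below 0.2 N and contact force between target and the fingers below 0.2 N), for 0.2 s.
2. the mirror, held by its knob, is turned so that the needle points at the marker (y of mark in the frame of sight_needle between -0.015 and 0.015 m and x of mark in the frame of sight_needle above 0.05 m and contact force between the fingers and mirror above 1 N and angular speed of mirror below 0.05 rad/s and distance between the grasp point and knob below 0.035 m), for 0.3 s.
At the end, for the whole second after the job is handed in: Target in the pocket, untouched: centre within 4 mm, underside within 2 mm of the floor, tilt under 0.05 and skew under 0.12 rad, marker towards the mirror. Fingers hold the knob (over 1 N); the needle's line passes the marker's centre within 15 mm; mirror still (under 0.05 rad/s) (all of step 1 and all of step 2); the arm keeps its last pose, push and grip.
It fails at once if a bystander (stamp, oil bottle, reference block) was moved more than 20 mm (distance of any of check_stamp, oil_bottle, ref_block from where it was at the start of the episode above 0.02 m).
It also fails if it takes over 48 s, if anything falls off the work surface, if the arm or the gripper's body presses on something with over 40 N, if the wrist force passes 120 N, or if a joint passes its speed limit or range.

## Working session

There is one attempt and no reset: what is moved stays moved. The work goes in short steps, Python scripts to look and compute and a tool call to move; the robot and the scene stay as the last step left them, time stands still between calls to the robot, and variables do not carry over. Pictures are saved under pics/ and viewed, and the job is handed in when it is done.

Besides the shell and the picture viewer there is one more tool, called after "Call:" by a JSON object that holds its "api" and its "payload", one argument or row to a line. drive_tool: Moves the arm, as the interface text tells. Its arguments: {"type":"object","properties":{"series":{"type":"array"}},"required":["series"]}

```bash
mkdir -p pics; ls; python3 - <<'E'
from plant import *
import cv2
print(state())
for n in ("scene","side","wrist"):
    cv2.imwrite(f"pics/{n}0.png",capture(n)); print(n,camera_params(n))
E
```

```text
pics
{'t': 0.0, 'joint_positions': array([-1.38759235e+00,  3.00475023e-01,  1.52158114e+00, -1.87273834e-05,
        1.32069076e+00, -6.65942922e-02]), 'joint_vel': array([-0.00079668, -0.00173641,  0.00335478, -0.00078703,  0.00026407,
        0.00220205]), 'joint_torque': array([ 3.90468820e-03, -5.31803226e+01, -3.52733839e+01,  7.09769432e-02,
        2.43294309e-02, -9.81603193e-05]), 'tool_pos': array([ 0.13591243, -0.53267314,  0.20488415]), 'orientation': array([-5.75628446e-04,  9.92209783e-01,  1.24576936e-01, -4.26864609e-05]), 'ft_force': array([0.32488964, 0.31373027, 0.45067763]), 'ft_torque': array([-0.00714926, -0.02878588,  0.04688935]), 'opening': 1.0003205750741462}
scene {'camera_matrix': array([[406.90876519,   0.        , 280.75292263],
       [  0.        , 406.90876519, 210.37538147],
       [  0.        ,   0.        ,   1.        ]]), 'world_from_camera': array([[ 8.38737520e-01, -3.74385644e-01,  3.95417199e-01,
         1.95997440e-01],
       [-5.44535672e-01, -5.75960265e-01,  6.09713600e-01,
        -5.96828844e-01],
       [-5.23424030e-04, -7.2670844
[... 416 characters left out ...]
, -0.61986041,  0.78470529, -0.8179833 ],
       [ 0.00104727, -0.78470693, -0.61986607,  0.67889896],
       [ 0.        ,  0.        ,  0.        ,  1.        ]])}
wrist {'camera_matrix': array([[330.12650946,   0.        , 274.15525144],
       [  0.        , 330.12650946, 206.90931471],
       [  0.        ,   0.        ,   1.        ]]), 'T_tool_cam': array([[-4.81273063e-04, -9.72562319e-01, -2.32642009e-01,
         6.72453543e-02],
       [ 9.99999846e-01, -5.32451431e-04,  1.57190912e-04,
        -7.93357601e-05],
       [-2.76748529e-04, -2.32641897e-01,  9.72562425e-01,
        -1.78804753e-01],
       [ 0.00000000e+00,  0.00000000e+00,  0.00000000e+00,
         1.00000000e+00]])}
```

View pics/scene0.png

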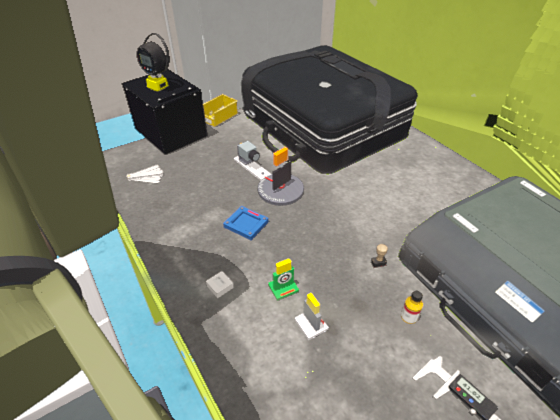

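View pics/side0.png

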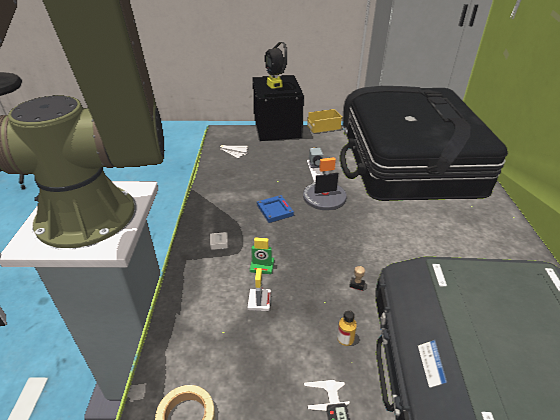

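View pics/wrist0.png

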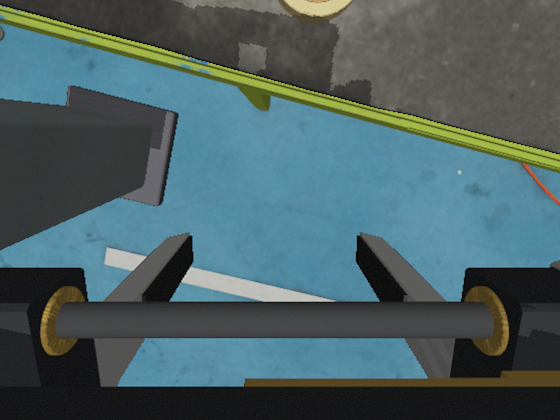

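Candidates for the target:
- Green foot and plate at scene (284,280): the look-alike.
- Aluminium foot, grey plate and yellow tab at scene (312,318), side (259,295): this fits the description.

I'll enlarge both to confirm.

```bash
python3 - <<'E'
import cv2,numpy as np
a=cv2.imread("pics/scene0.png");b=cv2.imread("pics/side0.png")
c=cv2.resize(a[250:345,255:345],None,fx=6,fy=6,interpolation=cv2.INTER_CUBIC)[:570,:540]
cv2.imwrite("pics/c_t.png",c)
cv2.imwrite("pics/c_st.png",cv2.resize(a[130:250,210:330],None,fx=5,fy=5,interpolation=cv2.INTER_CUBIC))
d=cv2.resize(b[228:318,225:295],None,fx=6,fy=6,interpolation=cv2.INTER_CUBIC)
cv2.imwrite("pics/d_t.png",d)
cv2.imwrite("pics/d_st.png",cv2.resize(b[140:230,250:360],None,fx=6,fy=6,interpolation=cv2.INTER_CUBIC))
E
```

```text
(no output)
```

View pics/c_t.png

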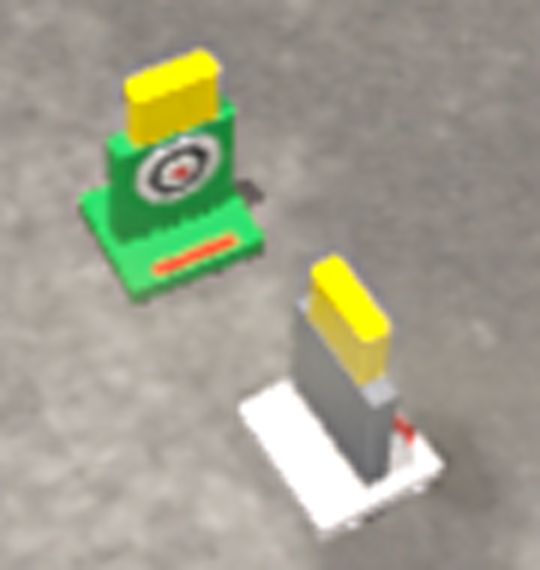

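View pics/d_t.png

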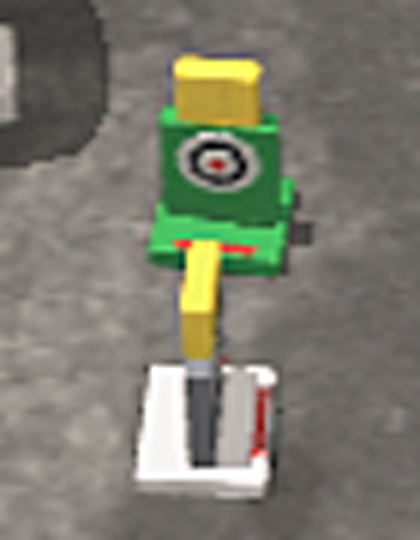

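View pics/c_st.png

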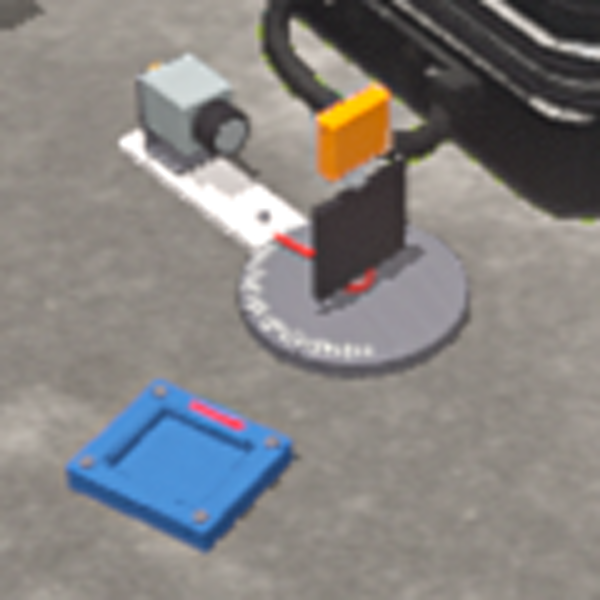

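View pics/d_st.png

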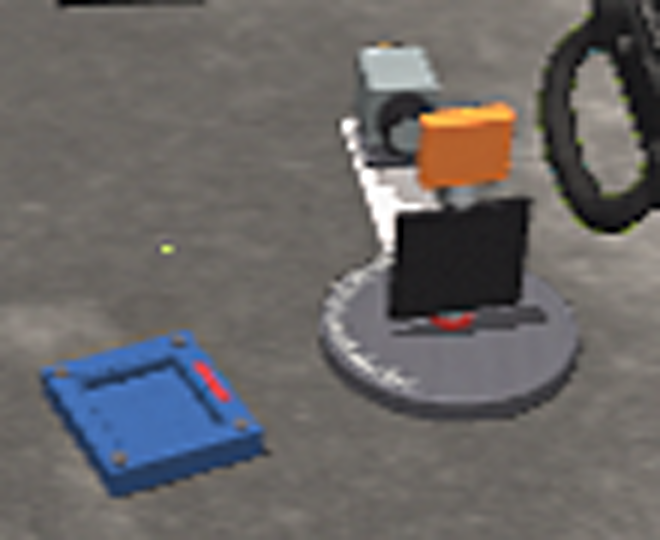

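The crops confirm it: the grey one with the white foot at scene (312,318) is the target. Its red line is on the right, towards world +x. The nest has its red line on the edge towards the station. Next I take rough positions from the two fixed views.

```bash
cat > h.py <<'E'
import numpy as np, cv2
from plant import *
from scipy.spatial.transform import Rotation as R
def cam(n,s=None):
    p=camera_params(n);K=p["camera_matrix"]
    if n!="wrist": return K,p["world_from_camera"]
    s=s or state();q=s["orientation"];T=np.eye(4);T[:3,:3]=R.from_quat([*q[1:],q[0]]).as_matrix();T[:3,3]=s["tool_pos"]
    return K,T@p["T_tool_cam"]
def plane(c,px,z):
    K,T=c;px=np.atleast_2d(np.array(px,float))
    d=(np.c_[px,np.ones(len(px))]@np.linalg.inv(K).T)@T[:3,:3].T
    o=T[:3,3];return o+d*((z-o[2])/d[:,2])[:,None]
def proj(c,P):
    K,T=c;P=np.atleast_2d(np.array(P,float));q=(P-T[:3,3])@T[:3,:3]@K.T
    return q[:,:2]/q[:,2:]
E
python3 - <<'E'
from h import *
np.set_printoptions(precision=4,suppress=True)
s=lambda p,o,f:[[ (x)/f-.5+.5/f+o[0], y/f-.5+.5/f+o[1]] for x,y in p]
A=cam("scene");B=cam("side")
def quad(n,P):
    e=np.diff(np.r_[P,P[:1]],axis=0);print(n,"\n",P[:,:3],"c",P.mean(0),"len",np.linalg.norm(e,axis=1),"ang",np.arctan2(e[:,1],e[:,0]))
quad("nestA",plane(A,s([(162,380),(293,440),(207,535),(68,468)],(210,130),5),.014))
quad("nestB",plane(B,s([(187,332),(263,430),(112,478),(42,372)],(250,140),6),.014))
quad("footA",plane(A,s([(243,405),(325,528),(443,462)],(255,250),6),.01))
quad("footB",plane(B,s([(152,367),(275,370),(268,488),(138,480)],(225,228),6),.01))
quad("tabA",plane(A,s([(312,265),(338,255),(390,328),(365,342)],(255,250),6),.085))
quad("tabB",plane(B,s([(191,242),(219,242),(213,308),(182,308)],(225,228),6),.085))
quad("knobA",plane(A,s([(318,128),(378,87),(389,95),(328,134)],(210,130),5),.124))
quad("knobB",plane(B,s([(418,113),(510,103),(514,110),(422,122)],(250,140),6),.124))
E
```

```text
nestA 
 [[ 0.5148  0.0691  0.014 ]
 [ 0.5465 -0.0016  0.014 ]
 [ 0.4815 -0.0327  0.014 ]
 [ 0.4483  0.0398  0.014 ]] c [0.4978 0.0186 0.014 ] len [0.0775 0.072  0.0798 0.0726] ang [-1.149  -2.6953  1.9999  0.4146]
nestB 
 [[ 0.5118  0.0709  0.014 ]
 [ 0.5448 -0.      0.014 ]
 [ 0.4799 -0.0326  0.014 ]
 [ 0.4468  0.0407  0.014 ]] c [0.4958 0.0198 0.014 ] len [0.0783 0.0726 0.0805 0.0717] ang [-1.1353 -2.6763  1.995   0.4352]
footA 
 [[ 0.4492 -0.2563  0.01  ]
 [ 0.4459 -0.3052  0.01  ]
 [ 0.4899 -0.3069  0.01  ]] c [ 0.4617 -0.2895  0.01  ] len [0.0489 0.044  0.065 ] ang [-1.6367 -0.0403  2.249 ]
footB 
 [[ 0.4463 -0.2558  0.01  ]
 [ 0.4898 -0.257   0.01  ]
 [ 0.4884 -0.3077  0.01  ]
 [ 0.4445 -0.3046  0.01  ]] c [ 0.4673 -0.2813  0.01  ] len [0.0435 0.0507 0.044  0.0488] ang [-0.027  -1.5975  3.0709  1.5335]
tabA 
 [[ 0.4652 -0.266   0.085 ]
 [ 0.4737 -0.2673  0.085 ]
 [ 0.4714 -0.2961  0.085 ]
 [ 0.4625 -0.296   0.085 ]] c [ 0.4682 -0.2814  0.085 ] len [0.0087 0.0289 0.0089 0.0301] ang [-0.1528 -1.6521  3.1254  1.4816]
tabB 
 [[ 0.4631 -0.2659  0.085 ]
 [ 0.4723 -0.2659  0.085 ]
 [ 0.4715 -0.2945  0.085 ]
 [ 0.4615 -0.2946  0.085 ]] c [ 0.4671 -0.2802  0.085 ] len [0.0093 0.0286 0.01   0.0287] ang [ 0.0042 -1.6004 -3.1374  1.5167]
knobA 
 [[0.6101 0.0744 0.124 ]
 [0.6525 0.0871 0.124 ]
 [0.6533 0.0786 0.124 ]
 [0.6115 0.0677 0.124 ]] c [0.6319 0.077  0.124 ] len [0.0443 0.0085 0.0431 0.0068] ang [ 0.2916 -1.4839 -2.8873  1.7771]
knobB 
 [[0.6115 0.0828 0.124 ]
 [0.6522 0.0912 0.124 ]
 [0.6534 0.0854 0.124 ]
 [0.6127 0.0754 0.124 ]] c [0.6324 0.0837 0.124 ] len [0.0416 0.0059 0.0419 0.0074] ang [ 0.2046 -1.3779 -2.9004  1.7292]
```

Position results:
- **Target:** both views agree on about (0.467,-0.281), yaw about -0.03. Foot and tab sizes match.
- **Nest:** about (0.497,0.019), yaw about 0.43.
- **Mirror axis:** about (0.635,0.082), which is 0.15–0.16 m from the nest, as stated.

I'll write a planner for the row numbers and move above the target.

```bash
cat >> h.py <<'E'
def jaw(s):
    q=s["orientation"];M=R.from_quat([*q[1:],q[0]]).as_matrix();return np.arctan2(M[1,1],M[0,1]),M
def plan(p,a,n):
    """rows from the present pose to TCP p, jaw angle a, tool down"""
    s=state();j,M=jaw(s);x0=s["tool_pos"]
    z=np.array([0,0,-1.]);y=np.array([np.cos(a),np.sin(a),0]);G=np.c_[np.cross(y,z),y,z]
    rv=R.from_matrix(M.T@G).as_rotvec();d=(np.array(p)-x0)/n
    print("jaw",round(j,4),"tcp",x0.round(4),"f",s["ft_force"].round(1),"open",round(s["opening"],3),"t",round(s["t"],2))
    for i in range(n):
        Mi=M@R.from_rotvec(rv*i/n).as_matrix()
        print(i,(Mi.T@d/0.4).round(4),(rv/n/0.12).round(3))
E
python3 -c "
from h import *
plan([.467,-.281,.205],-.035,12)"
```

```text
jaw -1.321 tcp [ 0.1359 -0.5327  0.2051] f [ 1.6 -0.2  0.4] open 0.999 t 0.15
0 [ 0.0798 -0.0338  0.    ] [-0.    -0.    -0.893]
1 [ 0.083 -0.025  0.   ] [-0.    -0.    -0.893]
2 [ 0.0852 -0.016   0.    ] [-0.    -0.    -0.893]
3 [ 0.0864 -0.0068  0.    ] [-0.    -0.    -0.893]
4 [0.0866 0.0025 0.    ] [-0.    -0.    -0.893]
5 [0.0859 0.0117 0.    ] [-0.    -0.    -0.893]
6 [0.0841 0.0208 0.    ] [-0.    -0.    -0.893]
7 [0.0814 0.0297 0.    ] [-0.    -0.    -0.893]
8 [0.0778 0.0382 0.    ] [-0.    -0.    -0.893]
9 [0.0732 0.0463 0.    ] [-0.    -0.    -0.893]
10 [0.0678 0.0539 0.    ] [-0.    -0.    -0.893]
11 [0.0617 0.0608 0.    ] [-0.    -0.    -0.893]
```

Call:
{"api": "drive_tool", "payload": {
  "series": [
    [1,[0.08,-0.034,0],[0,0,-0.9]],
    [1,[0.083,-0.025,0],[0,0,-0.9]],
    [1,[0.085,-0.016,0],[0,0,-0.9]],
    [1,[0.086,-0.007,0],[0,0,-0.9]],
    [1,[0.087,0.002,0],[0,0,-0.9]]
  ]
}}

```text
t: 0.65
tool_pos: [0.2743, -0.4244, 0.2035]
orientation: [-0.002, 0.921, 0.39, -0.0]
ft_force: [0.1, -0.7, -0.1]
opening: 1.001
```

Call:
{"api": "drive_tool", "payload": {
  "series": [
    [1,[0.086,0.012,0],[0,0,-0.9]],
    [1,[0.084,0.021,0],[0,0,-0.9]],
    [1,[0.081,0.03,0],[0,0,-0.9]],
    [1,[0.078,0.038,0],[0,0,-0.9]],
    [1,[0.073,0.046,0],[0,0,-0.9]]
  ]
}}

```text
t: 1.15
tool_pos: [0.4141, -0.3104, 0.2031]
orientation: [-0.002, 0.776, 0.631, 0.0]
ft_force: [-0.1, -0.5, -0.5]
opening: 0.999
```

```bash
python3 -c "
from h import *
plan([.467,-.281,.205],-.035,4)"
```

```text
jaw -0.2058 tcp [ 0.4141 -0.3104  0.2031] f [-0.1 -0.5 -0.5] open 0.999 t 1.15
0 [ 0.0247  0.0286 -0.0012] [-0.006 -0.008 -0.356]
1 [ 0.0235  0.0296 -0.0012] [-0.006 -0.008 -0.356]
2 [ 0.0222  0.0306 -0.0012] [-0.006 -0.008 -0.356]
3 [ 0.0209  0.0315 -0.0012] [-0.006 -0.008 -0.356]
```

Call:
{"api": "drive_tool", "payload": {
  "series": [
    [1,[0.025,0.029,0],[0,0,-0.36]],
    [1,[0.024,0.03,0],[0,0,-0.36]],
    [1,[0.022,0.031,0],[0,0,-0.36]],
    [1,[0.021,0.032,0],[0,0,-0.36]],
    [1,[0.002,0.003,0],[0,0,0]]
  ]
}}

```text
t: 1.65
tool_pos: [0.4735, -0.2748, 0.2021]
orientation: [-0.003, 0.713, 0.702, 0.001]
ft_force: [0.1, -0.3, -0.0]
opening: 1.0
```

```bash
python3 -c "
from h import *
plan([.467,-.281,.205],-.035,1)
cv2.imwrite('pics/w1.png',capture('wrist'))"
```

```text
jaw -0.0156 tcp [ 0.4735 -0.2748  0.2021] f [ 0.1 -0.3 -0. ] open 1.0 t 1.65
0 [-0.0158 -0.0161 -0.0072] [-0.03  -0.045  0.162]
```

View pics/w1.png

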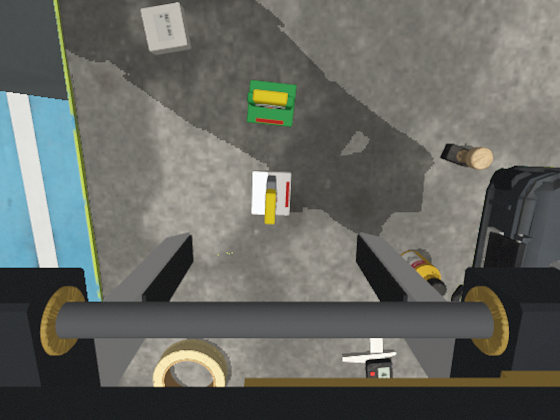

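The wrist view shows the target's foot at (271,193) with the red line on its right side at (288,194). The yellow tab top is at (270,208) and the green look-alike at (271,103). Next I measure with masks.

```bash
python3 - <<'E'
from h import *
np.set_printoptions(precision=4,suppress=True)
im=cv2.imread("pics/w1.png");s=state();c=cam("wrist",s)
hsv=cv2.cvtColor(im,cv2.COLOR_BGR2HSV)
cv2.imwrite("pics/w1c.png",cv2.resize(im[165:230,235:310],None,fx=8,fy=8,interpolation=cv2.INTER_CUBIC))
w=((hsv[...,2]>185)&(hsv[...,1]<40)).astype(np.uint8);w[:165]=0;w[222:]=0;w[:,:240]=0;w[:,300:]=0
y=cv2.inRange(hsv,(22,120,120),(34,255,255));y[:165]=0;y[235:]=0;y[:,:240]=0;y[:,300:]=0
for n,m,z in(("foot",w,.01),("tab",y,.085)):
    p=cv2.findNonZero(m);r=cv2.minAreaRect(p);b=cv2.boxPoints(r)
    P=plane(c,b,z);e=np.diff(np.r_[P,P[:1]],axis=0)
    print(n,b,P[:,:2],P.mean(0),np.linalg.norm(e,axis=1),np.arctan2(e[:,1],e[:,0]))
E
```

```text
foot [[250.805  213.823 ]
 [252.0334 170.8295]
 [290.1166 171.9176]
 [288.8882 214.9111]] [[ 0.4449 -0.3034]
 [ 0.448  -0.2535]
 [ 0.4908 -0.2555]
 [ 0.4891 -0.3055]] [ 0.4682 -0.2795  0.01  ] [0.05   0.0429 0.05   0.0442] [ 1.5093 -0.0459 -1.606   3.0953]
tab [[263.6303 222.9144]
 [265.7782 188.5487]
 [276.1129 189.1946]
 [273.965  223.5603]] [[ 0.4626 -0.2933]
 [ 0.4654 -0.2608]
 [ 0.4748 -0.2616]
 [ 0.4722 -0.294 ]] [ 0.4688 -0.2774  0.085 ] [0.0326 0.0094 0.0326 0.0097] [ 1.4857 -0.0804 -1.6487  3.06  ]
```

View pics/w1c.png

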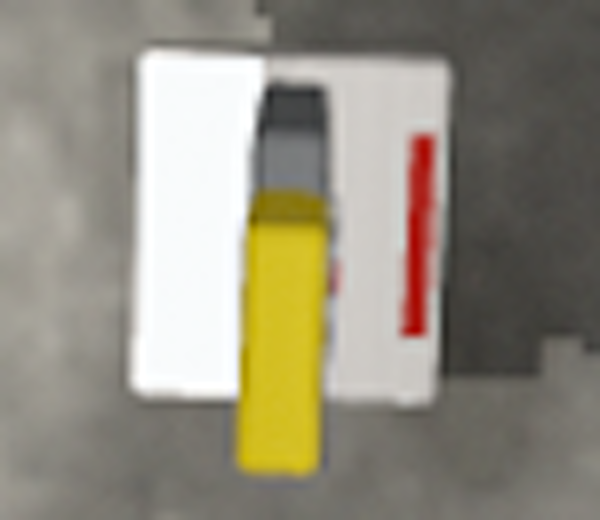

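Foot measures 50×44 mm with its centre at (0.468,-0.280) and yaw -0.045, as it should. I align and descend to TCP z = 0.045.

```bash
python3 -c "
from h import *
plan([.468,-.280,.205],-.045,1)"
```

```text
jaw -0.0172 tcp [ 0.4731 -0.2751  0.2021] f [ 0.6 -0.8 -0.3] open 1.0 t 1.7
0 [-0.0125 -0.0125 -0.0073] [-0.031 -0.044  0.231]
```

Call:
{"api": "drive_tool", "payload": {
  "series": [
    [1,[-0.0125,-0.0125,0],[-0.03,-0.045,0.23]],
    [1,[0,0,0],[0,0,0]],
    [1,[0,0,0.1],[0,0,0]],
    [1,[0,0,0.1],[0,0,0]],
    [1,[0,0,0],[0,0,0]]
  ]
}}

```text
t: 2.2
tool_pos: [0.4658, -0.2831, 0.1216]
orientation: [0.002, 0.726, 0.688, -0.0]
ft_force: [-0.4, 1.1, 0.4]
opening: 1.002
```

```bash
python3 -c "
from h import *
plan([.468,-.280,.045],-.045,2)"
```

```text
jaw -0.0543 tcp [ 0.4658 -0.2831  0.1216] f [-0.4  1.1  0.4] open 1.002 t 2.2
0 [0.0043 0.0023 0.0957] [ 0.012  0.012 -0.039]
1 [0.0041 0.0024 0.0957] [ 0.012  0.012 -0.039]
```

Call:
{"api": "drive_tool", "payload": {
  "series": [
    [1,[0.006,0.004,0.095],[0.012,0.012,-0.05]],
    [1,[0.002,0.001,0.08],[0.012,0.012,-0.03]],
    [1,[0,0,0.012],[0,0,0]],
    [1,[0,0,0],[0,0,0]],
    [1,[0,0,0],[0,0,0]]
  ]
}}

```text
t: 2.7
tool_pos: [0.4702, -0.2841, 0.0541]
orientation: [0.004, 0.724, 0.69, 0.001]
ft_force: [0.8, 0.4, 0.9]
opening: 1.001
```

```bash
python3 -c "
from h import *
plan([.468,-.280,.045],-.045,1)"
```

```text
jaw -0.0489 tcp [ 0.4702 -0.2841  0.0541] f [0.8 0.4 0.9] open 1.001 t 2.7
0 [ 0.0101 -0.0063  0.0226] [ 0.061  0.04  -0.033]
```

Call:
{"api": "drive_tool", "payload": {
  "series": [
    [1,[0.01,-0.006,0.024],[0.06,0.04,-0.03]],
    [1,[0,0,0],[0,0,0]],
    [-1,[0,0,0],[0,0,0]],
    [-1,[0,0,0],[0,0,0]],
    [-1,[0,0,0],[0,0,0]]
  ]
}}

```text
t: 3.2
tool_pos: [0.4696, -0.281, 0.0483]
orientation: [0.003, 0.723, 0.691, 0.001]
ft_force: [-0.2, -0.8, -0.2]
opening: 0.78
```

Call:
{"api": "drive_tool", "payload": {
  "series": [
    [-1,[0,0,0],[0,0,0]],
    [-1,[0,0,0],[0,0,0]],
    [-1,[0,0,0],[0,0,0]],
    [-1,[0,0,0],[0,0,0]],
    [-1,[0,0,0],[0,0,0]]
  ]
}}

```text
t: 3.7
tool_pos: [0.4696, -0.281, 0.0484]
orientation: [0.003, 0.723, 0.691, 0.001]
ft_force: [0.9, -0.2, -0.5]
opening: 0.358
```

```bash
python3 -c "
from h import *
plan([.468,-.280,.045],-.045,1)
cv2.imwrite('pics/w2.png',capture('wrist'))"
```

```text
jaw -0.0453 tcp [ 0.4696 -0.281   0.0484] f [ 0.9 -0.2 -0.5] open 0.358 t 3.7
0 [ 0.0024 -0.0042  0.0086] [ 0.041  0.025 -0.003]
```

View pics/w2.png

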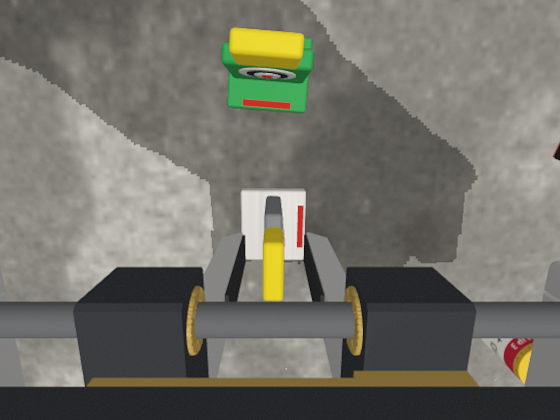

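The jaws are centred on the plate and still closing.

Call:
{"api": "drive_tool", "payload": {
  "series": [
    [-1,[0,0,0.005],[0.04,0.025,0]],
    [-1,[0,0,0],[0,0,0]],
    [-1,[0,0,0],[0,0,0]],
    [-1,[0,0,0],[0,0,0]],
    [-1,[0,0,0],[0,0,0]]
  ]
}}

```text
t: 4.25
tool_pos: [0.4695, -0.281, 0.046]
orientation: [-0.0, 0.723, 0.691, -0.0]
ft_force: [-0.6, -0.1, 0.2]
opening: 0.106
```

```bash
python3 - <<'E'
from h import *
np.set_printoptions(precision=4,suppress=True)
plan([.468,-.280,.045],-.045,1)
s=state();im=capture('wrist');cv2.imwrite('pics/w3.png',im);c=cam("wrist",s)
hsv=cv2.cvtColor(im,cv2.COLOR_BGR2HSV)
w=((hsv[...,2]>170)&(hsv[...,1]<40)).astype(np.uint8);w[:170]=0;w[265:]=0;w[:,:225]=0;w[:,325:]=0
b=cv2.boxPoints(cv2.minAreaRect(cv2.findNonZero(w)));print(b,plane(c,b,.01))
E
```

```text
jaw -0.0454 tcp [ 0.4695 -0.281   0.046 ] f [-0.6 -0.1  0.2] open 0.106 t 4.25
0 [ 0.0023 -0.0039  0.0026] [-0.006 -0.004 -0.003]
[[242. 191.]
 [306. 191.]
 [306. 238.]
 [242. 238.]] [[ 0.4496 -0.2534  0.01  ]
 [ 0.4919 -0.2554  0.01  ]
 [ 0.4911 -0.2881  0.01  ]
 [ 0.4473 -0.2861  0.01  ]]
```

View pics/w3.png

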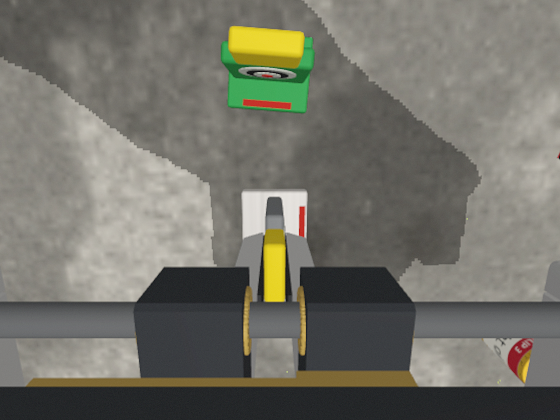

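The plate is gripped: opening is 0.106, about 10 mm. Now I lift.

Call:
{"api": "drive_tool", "payload": {
  "series": [
    [-1,[0,0,-0.06],[0,0,0]],
    [-1,[0,0,-0.1],[0,0,0]],
    [-1,[0,0,-0.1],[0,0,0]],
    [-1,[0,0,-0.07],[0,0,0]],
    [-1,[0,0,0],[0,0,0]]
  ]
}}

```text
t: 4.8
tool_pos: [0.4686, -0.2804, 0.1812]
orientation: [-0.003, 0.723, 0.691, -0.0]
ft_force: [0.4, -0.1, -1.7]
opening: 0.105
```

```bash
python3 -c "
from h import *
plan([.497,.0,.175],.43,8)"
```

```text
jaw -0.0454 tcp [ 0.4686 -0.2804  0.1812] f [ 0.4 -0.1 -1.7] open 0.105 t 4.8
0 [0.0879 0.0049 0.0022] [-0.004 -0.004 -0.495]
1 [0.0875 0.0101 0.0021] [-0.004 -0.004 -0.495]
2 [0.0867 0.0153 0.0021] [-0.004 -0.004 -0.495]
3 [0.0857 0.0204 0.002 ] [-0.004 -0.004 -0.495]
4 [0.0843 0.0254 0.002 ] [-0.004 -0.004 -0.495]
5 [0.0826 0.0304 0.002 ] [-0.004 -0.004 -0.495]
6 [0.0807 0.0353 0.002 ] [-0.004 -0.004 -0.495]
7 [0.0785 0.04   0.0019] [-0.004 -0.004 -0.495]
```

```bash
python3 -c "
from h import *
plan([.522,-.036,.170],.43,7)"
```

```text
jaw -0.0454 tcp [ 0.4686 -0.2804  0.1812] f [ 0.4 -0.1 -1.7] open 0.105 t 4.8
0 [0.088  0.0151 0.0042] [-0.004 -0.004 -0.566]
1 [0.0868 0.021  0.0041] [-0.004 -0.004 -0.566]
2 [0.0852 0.0269 0.0041] [-0.004 -0.004 -0.566]
3 [0.0832 0.0326 0.0041] [-0.004 -0.004 -0.566]
4 [0.0808 0.0382 0.004 ] [-0.004 -0.004 -0.566]
5 [0.078  0.0435 0.004 ] [-0.004 -0.004 -0.566]
6 [0.0749 0.0487 0.004 ] [-0.004 -0.004 -0.566]
```

Call:
{"api": "drive_tool", "payload": {
  "series": [
    [-1,[0.088,0.015,0],[0,0,-0.57]],
    [-1,[0.087,0.021,0],[0,0,-0.57]],
    [-1,[0.085,0.027,0],[0,0,-0.57]],
    [-1,[0.083,0.033,0.004],[0,0,-0.57]],
    [-1,[0.081,0.038,0.004],[0,0,-0.57]]
  ]
}}

```text
t: 5.3
tool_pos: [0.5048, -0.1028, 0.1727]
orientation: [-0.005, 0.593, 0.805, -0.001]
ft_force: [-0.5, 0.3, -1.8]
opening: 0.106
```

```bash
python3 -c "
from h import *
plan([.522,-.036,.170],.43,2)"
```

```text
jaw 0.3017 tcp [ 0.5048 -0.1028  0.1727] f [-0.5  0.3 -1.8] open 0.106 t 5.3
0 [0.0734 0.0453 0.0035] [-0.029 -0.03  -0.535]
1 [0.0703 0.0499 0.0034] [-0.029 -0.03  -0.535]
```

Call:
{"api": "drive_tool", "payload": {
  "series": [
    [-1,[0.065,0.042,0],[-0.03,-0.03,-0.5]],
    [-1,[0.05,0.04,0],[-0.03,-0.03,-0.4]],
    [-1,[0.01,0.005,0],[0,0,-0.1]],
    [-1,[0,0,0],[0,0,0]],
    [-1,[0,0,0],[0,0,0]]
  ]
}}

```text
t: 5.8
tool_pos: [0.5194, -0.0384, 0.1662]
orientation: [-0.004, 0.539, 0.842, -0.001]
ft_force: [0.5, -0.4, -1.3]
opening: 0.104
```

```bash
python3 -c "
from h import *
plan([.522,-.036,.170],.43,1)
cv2.imwrite('pics/w4.png',capture('wrist'))"
```

```text
jaw 0.4321 tcp [ 0.5194 -0.0384  0.1662] f [ 0.5 -0.4 -1.3] open 0.104 t 5.8
0 [ 0.0027  0.0084 -0.0095] [-0.055 -0.039  0.017]
```

View pics/w4.png

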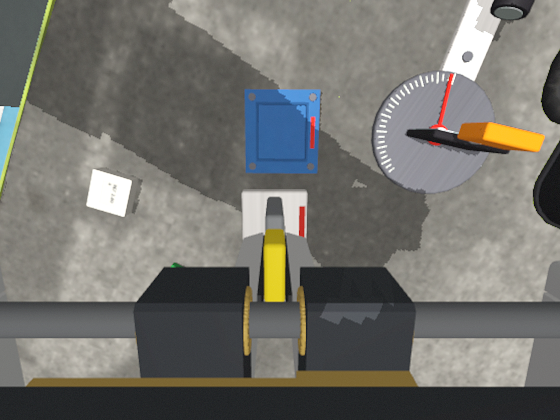

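The wrist view shows the nest at (283,131) with its red line on the right, the held target at (275,215), the dial centred near (433,132) and the needle from (435,125) to (452,75). Next I measure the nest and the station.

```bash
python3 - <<'E'
from h import *
np.set_printoptions(precision=4,suppress=True)
im=cv2.imread("pics/w4.png");s=state();c=cam("wrist",s)
hsv=cv2.cvtColor(im,cv2.COLOR_BGR2HSV)
m=cv2.inRange(hsv,(100,120,60),(118,255,255));m[:80]=0;m[180:]=0;m[:,:235]=0;m[:,330:]=0
m=cv2.morphologyEx(m,cv2.MORPH_CLOSE,np.ones((9,9)))
b=cv2.boxPoints(cv2.minAreaRect(cv2.findNonZero(m)))
P=plane(c,b,.014);e=np.diff(np.r_[P,P[:1]],axis=0)
print("nest",b,P[:,:2],P.mean(0),np.linalg.norm(e,axis=1),np.arctan2(e[:,1],e[:,0]))
cs=[cv2.contourArea(k) for k in cv2.findContours(m,0,2)[0]];print(cs)
w=((hsv[...,2]>150)&(hsv[...,1]<40)).astype(np.uint8);w[:185]=0;w[236:]=0;w[:,:225]=0;w[:,325:]=0
b=cv2.boxPoints(cv2.minAreaRect(cv2.findNonZero(w)));zf=s["tool_pos"][2]-.046+.01
F=plane(c,b,zf);print("foot",b,F)
j,M=jaw(s);print("foot in tool",(F-s["tool_pos"])@M)
cv2.imwrite("pics/w4n.png",cv2.resize(im[80:245,225:335],None,fx=3.6,fy=3.6,interpolation=cv2.INTER_CUBIC))
cv2.imwrite("pics/w4s.png",cv2.resize(im[0:200,360:560],None,fx=3,fy=3,interpolation=cv2.INTER_CUBIC))
for z in (.009,.014): print(z,"mid of foot? n/a")
E
```

```text
nest [[245.  89.]
 [319.  89.]
 [319. 172.]
 [245. 172.]] [[ 0.4499  0.0437]
 [ 0.5139  0.0731]
 [ 0.5492  0.0023]
 [ 0.4816 -0.0289]] [0.4986 0.0226 0.014 ] [0.0704 0.0791 0.0744 0.0792] [ 0.4304 -1.1086 -2.7096  1.9818]
[5939.5]
foot [[225. 235.]
 [225. 191.]
 [307. 191.]
 [307. 235.]] [[ 0.4903 -0.0563  0.1303]
 [ 0.4785 -0.0281  0.1303]
 [ 0.5278 -0.0053  0.1303]
 [ 0.5412 -0.0327  0.1303]]
foot in tool [[-0.0041 -0.0335  0.0362]
 [ 0.0265 -0.0324  0.0363]
 [ 0.0265  0.0219  0.036 ]
 [-0.004   0.0225  0.0358]]
0.009 mid of foot? n/a
0.014 mid of foot? n/a
```

View pics/w4n.png

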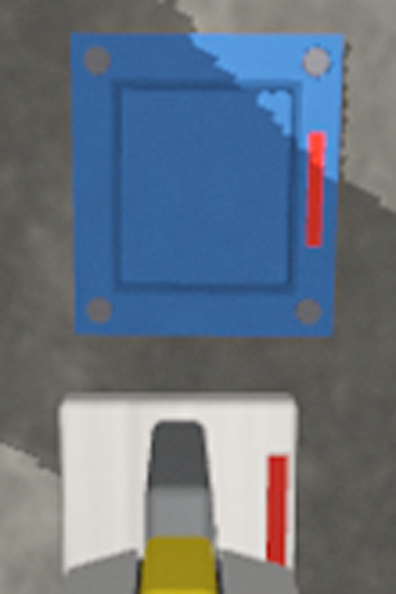

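View pics/w4s.png

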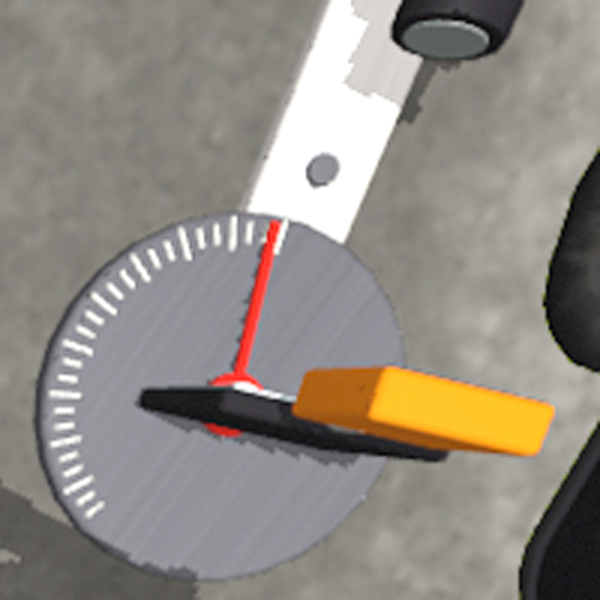

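```bash
python3 - <<'E'
from h import *
np.set_printoptions(precision=4,suppress=True)
s=state();c=cam("wrist",s);j,M=jaw(s)
u=lambda p,o,f:[[x/f+o[0]-.5+.5/f,y/f+o[1]-.5+.5/f] for x,y in p]
def q(n,p,z):
    P=plane(c,p,z);e=np.diff(np.r_[P,P[:1]],axis=0)
    print(n,"c",P.mean(0)[:2],"tool",((P.mean(0)-s["tool_pos"])@M),"len",np.linalg.norm(e,axis=1),"ang",np.arctan2(e[:,1],e[:,0]));return P
o=(225,80)
q("outer",u([(70,33),(345,33),(331,336),(77,337)],o,3.6),.014)
q("screws",u([(97,61),(316,61),(307,312),(98,310)],o,3.6),.014)
q("rim",u([(112,80),(300,80),(297,292),(117,290)],o,3.6),.014)
q("floor",u([(124,89),(290,89),(287,284),(124,282)],o,3.6),.006)
F=plane(c,u([(60,398),(297,398),(295,560),(64,560)],o,3.6),s["tool_pos"][2]-.036);print("foot",(F-s["tool_pos"])@M,np.linalg.norm(F[1]-F[0]))
d=F[1]-F[0];print("foot ang",np.arctan2(d[1],d[0]),"jaw",j)
o=(360,0);f=3
D=cv2.fitEllipse(np.array(u([(40,390),(85,280),(150,232),(230,214),(330,240),(385,300),(403,355),(365,495),(290,560),(210,578),(120,545),(62,480)],o,f),np.float32))
print("dial",plane(c,D[0],.012),D)
P=plane(c,u([(275,223),(240,378)],o,f),.016);print("needle",P,np.arctan2(*(P[0]-P[1])[1::-1]))
P=plane(c,u([(378,372),(553,405),(537,455),(372,422)],o,f),.124);print("knobtop",P,P.mean(0))
P=plane(c,u([(323,168)],o,f),.015);print("railscrew",P)
P=plane(c,u([(450,40)],o,f),.05);print("lens",P)
P=plane(c,u([(330,0),(248,208)],o,f),.012);print("rail L",P,np.arctan2(*(P[0]-P[1])[1::-1]))
E
```

```text
outer c [0.4986 0.0221] tool [0.063  0.0076 0.1525] len [0.0726 0.0802 0.071  0.0806] ang [ 0.4304 -1.1563 -2.7056  2.0054]
screws c [0.4983 0.022 ] tool [0.063  0.0073 0.1525] len [0.0581 0.0665 0.0582 0.066 ] ang [ 0.4306 -1.1508 -2.7193  1.9906]
rim c [0.4987 0.0225] tool [0.0634 0.0078 0.1525] len [0.0501 0.0562 0.0499 0.0557] ang [ 0.4307 -1.131  -2.7209  2.0141]
floor c [0.4988 0.0224] tool [0.0633 0.008  0.1605] len [0.0454 0.0529 0.0462 0.0524] ang [ 0.4307 -1.1342 -2.7221  1.9915]
foot [[ 0.027  -0.0216  0.0363]
 [ 0.0271  0.0219  0.036 ]
 [-0.0041  0.0223  0.0358]
 [-0.0042 -0.0216  0.0361]] 0.04354849836436156
foot ang 0.4323391207383019 jaw 0.43165300110392796
dial [[0.6339 0.0857 0.012 ]] ((434.1084289550781, 130.78822326660156), (118.17523956298828, 124.03463745117188), 45.99057388305664)
needle [[0.62   0.1362 0.016 ]
 [0.6346 0.0913 0.016 ]] 1.8849192456750137
knobtop [[0.6144 0.0822 0.124 ]
 [0.6526 0.0921 0.124 ]
 [0.6557 0.0817 0.124 ]
 [0.619  0.0727 0.124 ]] [0.6354 0.0822 0.124 ]
railscrew [[0.6254 0.1563 0.015 ]]
lens [[0.625  0.1834 0.05  ]]
rail L [[0.6033 0.1983 0.012 ]
 [0.6115 0.1378 0.012 ]] 1.706677207392895
```

The nest is at about (0.4986,0.0222), yaw 0.430. Outer, screw and rim centres agree within 0.5 mm, and the sizes are right. The target sits about +2 mm along tool x in the grip. I'll hover low over the pocket and compare.

```bash
python3 -c "
from h import *
plan([.4993,.0206,.10],.430,3)"
```

```text
jaw 0.4317 tcp [ 0.5193 -0.0386  0.1663] f [ 0.3 -0.1 -1.9] open 0.105 t 5.85
0 [0.0515 0.0059 0.0554] [-0.018 -0.013  0.005]
1 [0.0516 0.0057 0.0554] [-0.018 -0.013  0.005]
2 [0.0517 0.0056 0.0553] [-0.018 -0.013  0.005]
```

Call:
{"api": "drive_tool", "payload": {
  "series": [
    [-1,[0.052,0.006,0.055],[-0.02,-0.015,0]],
    [-1,[0.052,0.006,0.055],[-0.02,-0.015,0]],
    [-1,[0.04,0.005,0.04],[-0.02,-0.01,0]],
    [-1,[0,0,0],[0,0,0]],
    [-1,[0,0,0],[0,0,0]]
  ]
}}

```text
t: 6.35
tool_pos: [0.5008, 0.0128, 0.1048]
orientation: [0.001, 0.543, 0.839, 0.0]
ft_force: [-0.7, -0.5, -2.0]
opening: 0.106
```

```bash
python3 -c "
from h import *
plan([.4993,.0206,.10],.430,1)"
```

```text
jaw 0.4217 tcp [0.5008 0.0128 0.1048] f [-0.7 -0.5 -2. ] open 0.106 t 6.35
0 [0.0194 0.0046 0.0121] [ 0.014  0.014 -0.069]
```

Call:
{"api": "drive_tool", "payload": {
  "series": [
    [-1,[0.019,0.005,0.03],[0.014,0.014,-0.07]],
    [-1,[0,0,0.03],[0,0,0]],
    [-1,[0,0,0],[0,0,0]],
    [-1,[0,0,0],[0,0,0]],
    [-1,[0,0,0],[0,0,0]]
  ]
}}

```text
t: 6.85
tool_pos: [0.5009, 0.0185, 0.0803]
orientation: [0.001, 0.541, 0.841, 0.0]
ft_force: [1.0, 0.1, -1.3]
opening: 0.104
```

```bash
python3 -c "
from h import *
plan([.4993,.0206,.08],.430,1)
im=capture('wrist');cv2.imwrite('pics/w5.png',im)
cv2.imwrite('pics/w5c.png',cv2.resize(im[100:260,170:380],None,fx=3.6,fy=3.6,interpolation=cv2.INTER_CUBIC))
b=capture('scene');a=capture('side')
cv2.imwrite('pics/s5.png',np.hstack([cv2.resize(b[120:260,200:320],(360,420),interpolation=2),cv2.resize(a[130:250,235:355],(420,420),interpolation=2)]))
"
```

```text
jaw 0.4275 tcp [0.5009 0.0185 0.0803] f [ 1.   0.1 -1.3] open 0.104 t 6.85
0 [ 0.0065 -0.0015  0.0007] [ 0.015  0.01  -0.021]
```

View pics/w5c.png

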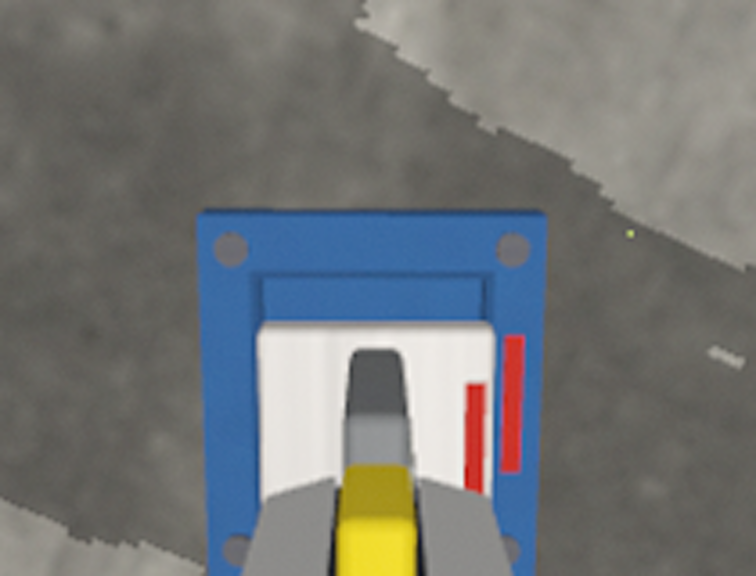

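View pics/s5.png

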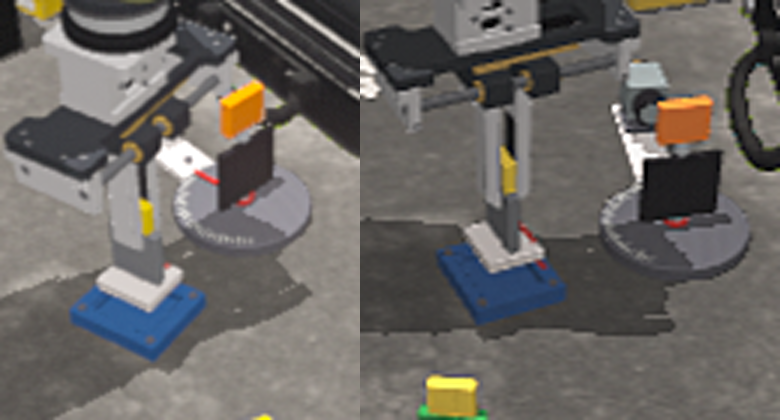

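```bash
python3 - <<'E'
from h import *
np.set_printoptions(precision=4,suppress=True)
s=state();s["tool_pos"]=np.array([.5009,.0185,.0803]);c=cam("wrist",s);j,M=jaw(s)
u=lambda p,o,f:[[x/f+o[0]-.5+.5/f,y/f+o[1]-.5+.5/f] for x,y in p]
o=(170,100);f=3.6
T=lambda p,z:((plane(c,u(p,o,f),z)-s["tool_pos"])@M)[:,:2]
print("outer far",T([(198,211),(546,213)],.014),"centre at x-.040")
print("screws",T([(231,250),(513,250),(512,548),(237,548)],.014))
print("rim far",T([(252,272),(494,272)],.014),"floor far",T([(262,278),(484,278)],.006))
print("foot far",T([(258,323),(494,323)],.0443),T([(261,490),(492,490)],.0443))
E
```

```text
outer far [[ 0.0454 -0.0364]
 [ 0.0449  0.0349]] centre at x-.040
screws [[ 0.0374 -0.0298]
 [ 0.0373  0.0284]
 [-0.0281  0.0299]
 [-0.028  -0.0304]]
rim far [[ 0.0328 -0.0256]
 [ 0.0328  0.0245]] floor far [[ 0.0304 -0.0243]
 [ 0.0303  0.0232]]
foot far [[ 0.0277 -0.0216]
 [ 0.0276  0.0217]] [[-0.0045 -0.0218]
 [-0.0046  0.0221]]
```

The foot needs +2.2 mm along tool x and -0.6 mm along y. I correct and descend to just above the nest top.

Call:
{"api": "drive_tool", "payload": {
  "series": [
    [-1,[0.006,-0.0015,0],[0.015,0.01,-0.02]],
    [-1,[0,0,0],[0,0,0]],
    [-1,[0,0,0.03],[0,0,0]],
    [-1,[0,0,0],[0,0,0]],
    [-1,[0,0,0],[0,0,0]]
  ]
}}

```text
t: 7.5
tool_pos: [0.4995, 0.0208, 0.0678]
orientation: [0.0, 0.54, 0.842, 0.0]
ft_force: [0.6, -0.5, -1.1]
opening: 0.106
```

```bash
python3 -c "
from h import *
plan([.5,.0205,.067],.430,1)
im=capture('wrist');cv2.imwrite('pics/w6.png',im)
cv2.imwrite('pics/w6c.png',cv2.resize(im[100:260,170:380],None,fx=3.6,fy=3.6,interpolation=cv2.INTER_CUBIC))
"
```

```text
jaw 0.4304 tcp [0.4995 0.0208 0.0678] f [ 0.6 -0.5 -1.1] open 0.106 t 7.5
0 [-0.0012  0.0009  0.002 ] [0.008 0.003 0.003]
```

View pics/w6c.png

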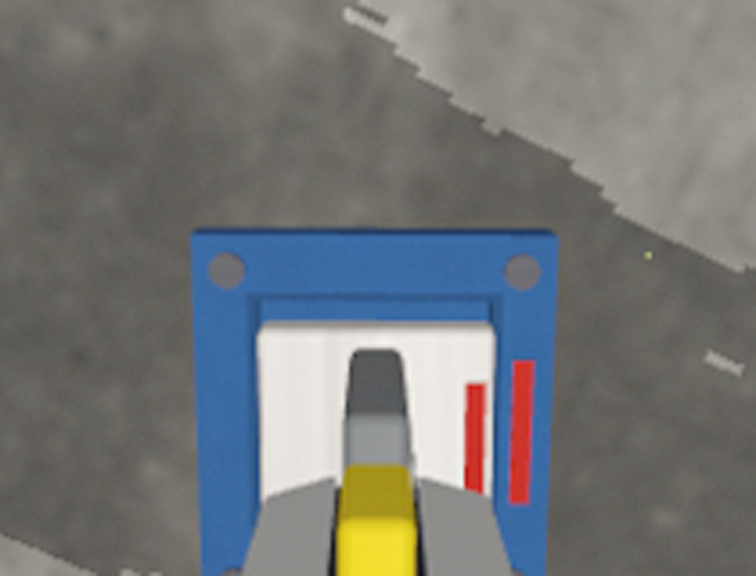

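```bash
python3 - <<'E'
from h import *
np.set_printoptions(precision=4,suppress=True)
s=state();s["tool_pos"]=np.array([.4995,.0208,.0678]);c=cam("wrist",s);j,M=jaw(s)
u=lambda p,o,f:[[x/f+o[0]-.5+.5/f,y/f+o[1]-.5+.5/f] for x,y in p]
o=(170,100);f=3.6
T=lambda p,z:((plane(c,u(p,o,f),z)-s["tool_pos"])@M)[:,:2]
print("outer far",T([(190,232),(558,233)],.014),"centre at x-.040")
print("screws",T([(226,271),(523,271)],.014))
print("rim far",T([(246,297),(503,297)],.014))
print("foot far",T([(258,323),(494,323)],.0318))
E
```

```text
outer far [[ 0.0424 -0.0362]
 [ 0.0422  0.0356]] centre at x-.040
screws [[ 0.0347 -0.0294]
 [ 0.0347  0.029 ]]
rim far [[ 0.0296 -0.0256]
 [ 0.0296  0.0252]]
foot far [[ 0.0276 -0.0216]
 [ 0.0276  0.0217]]
```

Aligned within 0.5 mm. I lower it.

Call:
{"api": "drive_tool", "payload": {
  "series": [
    [-1,[-0.001,-0.0005,0.015],[0,0,0]],
    [-1,[0,0,0.01],[0,0,0]],
    [-1,[0,0,0.006],[0,0,0]],
    [-1,[0,0,0.004],[0,0,0]],
    [-1,[0,0,0],[0,0,0]]
  ]
}}

```text
t: 8.05
tool_pos: [0.4992, 0.0202, 0.0523]
orientation: [0.0, 0.54, 0.842, 0.0]
ft_force: [0.8, -0.4, -0.8]
opening: 0.107
```

Call:
{"api": "drive_tool", "payload": {
  "series": [
    [-1,[0,0,0.004],[0,0,0]],
    [-1,[0,0,0],[0,0,0]],
    [-1,[0,0,0.002],[0,0,0]],
    [-1,[0,0,0],[0,0,0]],
    [-1,[0,0,0],[0,0,0]]
  ]
}}

```text
t: 8.55
tool_pos: [0.5, 0.0202, 0.052]
orientation: [0.001, 0.54, 0.842, 0.001]
ft_force: [-0.1, -0.8, 0.2]
opening: 0.104
```

The weight is carried: z stopped and the force changed from -1.3 N to about 0. I open to half.

Call:
{"api": "drive_tool", "payload": {
  "series": [
    [0,[0,0,0],[0,0,0]],
    [0,[0,0,0],[0,0,0]],
    [0,[0,0,0],[0,0,0]],
    [0,[0,0,0],[0,0,0]],
    [0,[0,0,0],[0,0,0]]
  ]
}}

```text
t: 9.05
tool_pos: [0.5002, 0.0202, 0.0519]
orientation: [0.001, 0.54, 0.842, 0.001]
ft_force: [0.5, -0.1, 0.2]
opening: 0.483
```

```bash
python3 -c "
from h import *
plan([.5,.0205,.067],.430,1)
im=capture('wrist');cv2.imwrite('pics/w7.png',im)
cv2.imwrite('pics/w7c.png',cv2.resize(im[120:280,170:380],None,fx=3.6,fy=3.6,interpolation=cv2.INTER_CUBIC))
"
```

```text
jaw 0.4305 tcp [0.5002 0.0202 0.0519] f [ 0.5 -0.1  0.2] open 0.483 t 9.05
0 [ 0.0008  0.     -0.0378] [0.02  0.01  0.004]
```

View pics/w7c.png

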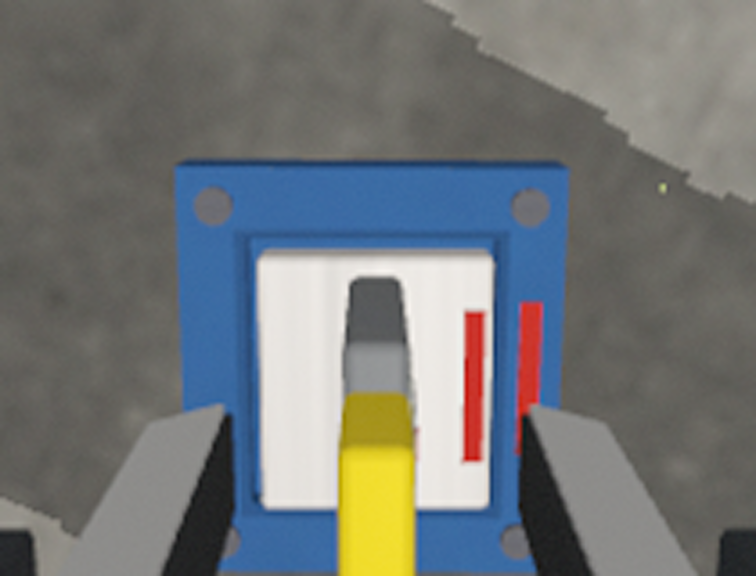

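The target is seated with even margins all round, its red line towards the nest's red line, and let go. I rise, then turn towards the knob.

Call:
{"api": "drive_tool", "payload": {
  "series": [
    [0,[0,0,-0.05],[0,0,0]],
    [0,[0,0,-0.1],[0,0,0]],
    [0,[0,0,-0.12],[0,0,0]],
    [0,[0,0,-0.12],[0,0,0]],
    [0,[0,0,-0.05],[0,0,0]]
  ]
}}

```text
t: 9.6
tool_pos: [0.4978, 0.0203, 0.2311]
orientation: [-0.002, 0.54, 0.842, -0.001]
ft_force: [0.4, -0.5, -0.6]
opening: 0.497
```

```bash
python3 - <<'E'
from h import *
np.set_printoptions(precision=4,suppress=True)
A=cam("scene");B=cam("side")
for z in (0,.1,.15): print(z,plane(B,[(362,198),(345,95),(365,165),(345,165)],z)[:,:2].tolist(),plane(A,[(246,92),(335,165),(270,130)],z)[:,:2].tolist())
cv2.imwrite('pics/w8.png',capture('wrist'))
plan([.585,.07,.25],-1.32,15)
E
```

```text
0 [[0.7375599132556689, 0.07640768821482602], [0.778803166625207, 0.7830120536138848], [0.7737087464502617, 0.24602146825195204], [0.711542107471432, 0.2457163698836088]] [[0.8237853859183664, 0.5983642414756624], [0.820987289258617, 0.0877740923177851], [0.7637615445235102, 0.3399621128471114]]
0.1 [[0.7038620952002554, -0.05533371101802498], [0.7390303277345628, 0.5471897225592303], [0.7346863020163523, 0.08929641318488835], [0.6816766425723039, 0.08903625498961698]] [[0.7327854668654412, 0.4251170890788606], [0.7303929634812476, -0.011461345600905393], [0.6814622778794153, 0.2041711953505232]]
0.15 [[0.6870131861725486, -0.12120441063445053], [0.7191439082892407, 0.42927855703190254], [0.7151750797993977, 0.010933885651356112], [0.6667439101227397, 0.010696197542620856]] [[0.6872855073389784, 0.3384935128804596], [0.6850958005925629, -0.061079064560250695], [0.6403126445573678, 0.13627573660222903]]
jaw 0.4304 tcp [0.4984 0.0202 0.2328] f [0.7 0.2 3.7] open 0.5 t 9.65
0 [ 0.0015  0.0166 -0.0029] [-0.001  0.001  0.972]
1 [ 0.0034  0.0163 -0.0029] [-0.001  0.001  0.972]
2 [ 0.0053  0.0158 -0.0029] [-0.001  0.001  0.972]
3 [ 0.0071  0.015  -0.0029] [-0.001  0.001  0.972]
4 [ 0.0088  0.0141 -0.0029] [-0.001  0.001  0.972]
5 [ 0.0104  0.013  -0.0029] [-0.001  0.001  0.972]
6 [ 0.0118  0.0117 -0.0029] [-0.001  0.001  0.972]
7 [ 0.0131  0.0102 -0.0029] [-0.001  0.001  0.972]
8 [ 0.0142  0.0086 -0.0029] [-0.001  0.001  0.972]
9 [ 0.0151  0.0069 -0.0029] [-0.001  0.001  0.972]
10 [ 0.0158  0.0051 -0.0029] [-0.001  0.001  0.972]
11 [ 0.0163  0.0032 -0.0029] [-0.001  0.001  0.972]
12 [ 0.0166  0.0013 -0.0029] [-0.001  0.001  0.972]
13 [ 0.0166 -0.0006 -0.0029] [-0.001  0.001  0.972]
14 [ 0.0164 -0.0026 -0.0029] [-0.001  0.001  0.972]
```

View pics/w8.png

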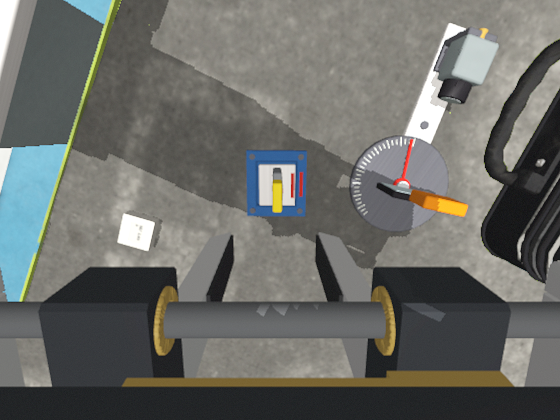

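The target stands centred in the nest at (277,183), and the bag's handle reaches near (490,150). The body's lower edge will be at z ≥ 0.185 at the knob, above the bag edge at roughly 0.10–0.15. I turn and move over.

Call:
{"api": "drive_tool", "payload": {
  "series": [
    [0,[0.001,0.017,0],[0,0,1]],
    [0,[0.003,0.016,0],[0,0,1]],
    [0,[0.005,0.016,0],[0,0,1]],
    [0,[0.007,0.015,0],[0,0,1]],
    [0,[0.009,0.014,0],[0,0,1]]
  ]
}}

```text
t: 10.15
tool_pos: [0.5284, 0.0363, 0.2329]
orientation: [-0.0, 0.771, 0.637, -0.0]
ft_force: [0.0, -0.4, -0.6]
opening: 0.498
```

Call:
{"api": "drive_tool", "payload": {
  "series": [
    [0,[0.01,0.013,0],[0,0,1]],
    [0,[0.012,0.012,0],[0,0,1]],
    [0,[0.013,0.01,0],[0,0,1]],
    [0,[0.014,0.009,0],[0,0,1]],
    [0,[0.015,0.007,0],[0,0,1]]
  ]
}}

```text
t: 10.65
tool_pos: [0.5587, 0.0516, 0.2295]
orientation: [-0.001, 0.93, 0.368, -0.002]
ft_force: [-1.0, -0.9, -0.5]
opening: 0.498
```

```bash
python3 -c "
from h import *
plan([.585,.07,.25],-1.32,5)"
```

```text
jaw -0.8164 tcp [0.5587 0.0516 0.2295] f [-1.  -0.9 -0.5] open 0.498 t 10.65
0 [ 0.0158  0.0023 -0.0103] [-0.003  0.006  0.839]
1 [ 0.016   0.0007 -0.0103] [-0.003  0.006  0.839]
2 [ 0.016  -0.0009 -0.0103] [-0.003  0.006  0.839]
3 [ 0.0158 -0.0025 -0.0102] [-0.003  0.006  0.839]
4 [ 0.0155 -0.0041 -0.0102] [-0.003  0.006  0.839]
```

Call:
{"api": "drive_tool", "payload": {
  "series": [
    [0,[0.016,0.002,-0.01],[0,0.006,0.9]],
    [0,[0.016,0.001,-0.01],[0,0.006,0.9]],
    [0,[0.016,-0.001,-0.01],[0,0.006,0.9]],
    [0,[0.012,-0.002,-0.01],[0,0.006,0.8]],
    [0,[0,0,0],[0,0,0]]
  ]
}}

```text
t: 11.15
tool_pos: [0.5792, 0.066, 0.242]
orientation: [-0.001, 0.988, 0.156, -0.003]
ft_force: [-0.2, 0.3, -0.4]
opening: 0.502
```

```bash
python3 -c "
from h import *
plan([.585,.07,.25],-1.32,1)
im=capture('wrist');cv2.imwrite('pics/w9.png',im)"
```

```text
jaw -1.2569 tcp [0.5792 0.066  0.242 ] f [-0.2  0.3 -0.4] open 0.502 t 11.15
0 [ 0.0167 -0.0052 -0.02  ] [-0.024  0.048  0.526]
```

View pics/w9.png

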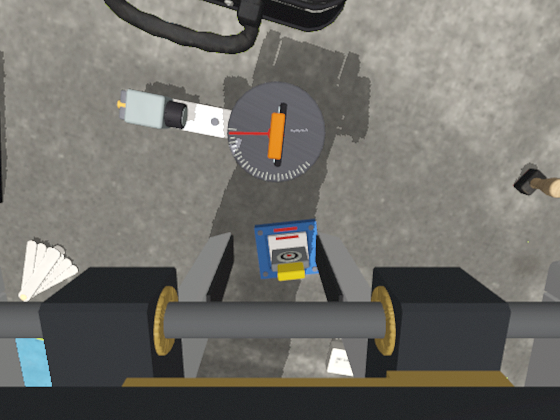

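This is a clear view: knob at (276,135), dial (277,131), needle pointing left to the camera (230,133), and the target's marker at (290,257) facing the mirror. Next I measure.

```bash
python3 - <<'E'
from h import *
np.set_printoptions(precision=4,suppress=True)
im=cv2.imread("pics/w9.png");s=state();s["tool_pos"]=np.array([.5792,.066,.242]);c=cam("wrist",s)
hsv=cv2.cvtColor(im,cv2.COLOR_BGR2HSV)
m=cv2.inRange(hsv,(8,180,120),(22,255,255));m[:100]=0;m[170:]=0;m[:,:255]=0;m[:,300:]=0
b=cv2.boxPoints(cv2.minAreaRect(cv2.findNonZero(m)));P=plane(c,b,.124);e=np.diff(np.r_[P,P[:1]],axis=0)
print("knob",b,P.mean(0),np.linalg.norm(e,axis=1),np.arctan2(e[:,1],e[:,0]))
m=cv2.inRange(hsv,(0,150,100),(6,255,255));m2=cv2.inRange(hsv,(170,150,100),(180,255,255));m|=m2;m[:120]=0;m[145:]=0;m[:,:222]=0;m[:,270:]=0
p=cv2.findNonZero(m);vx,vy,x,y=cv2.fitLine(p,2,0,.01,.01).ravel();pp=plane(c,[(232,y+(232-x)*vy/vx),(266,y+(266-x)*vy/vx)],.016);d=pp[0]-pp[1]
print("needle",pp,np.arctan2(d[1],d[0]))
cv2.imwrite("pics/w9c.png",cv2.resize(im[70:290,215:345],None,fx=2.7*1,fy=2.7,interpolation=cv2.INTER_CUBIC))
cv2.imwrite("pics/w9d.png",cv2.resize(im[70:190,215:340],None,fx=5,fy=5,interpolation=cv2.INTER_CUBIC)[:600])
cv2.imwrite("pics/w9e.png",cv2.resize(im[210:290,245:330],None,fx=7,fy=7,interpolation=cv2.INTER_CUBIC))
E
```

```text
knob [[266.5891 157.9041]
 [271.4329 111.8877]
 [285.0712 113.3233]
 [280.2274 159.3397]] [0.6362 0.0836 0.124 ] [0.0397 0.0118 0.0398 0.0122] [ 0.2056 -1.3553 -2.9261  1.7834]
needle [[0.6208 0.1334 0.016 ]
 [0.6331 0.0947 0.016 ]] 1.8782402158672102
```

View pics/w9d.png

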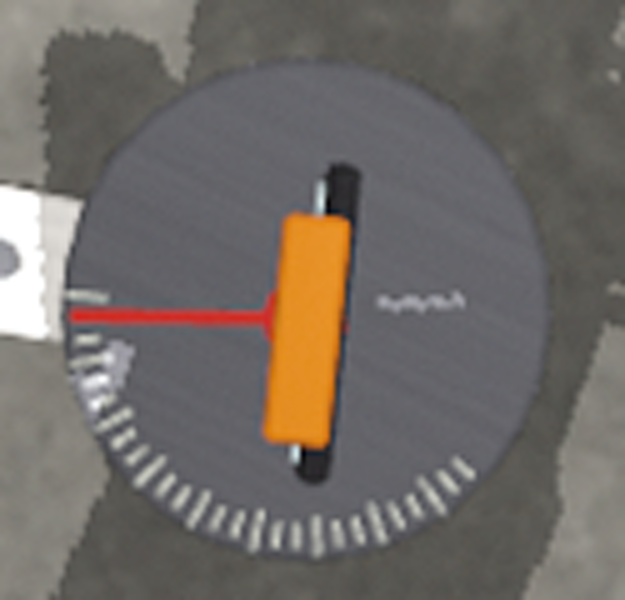

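View pics/w9e.png

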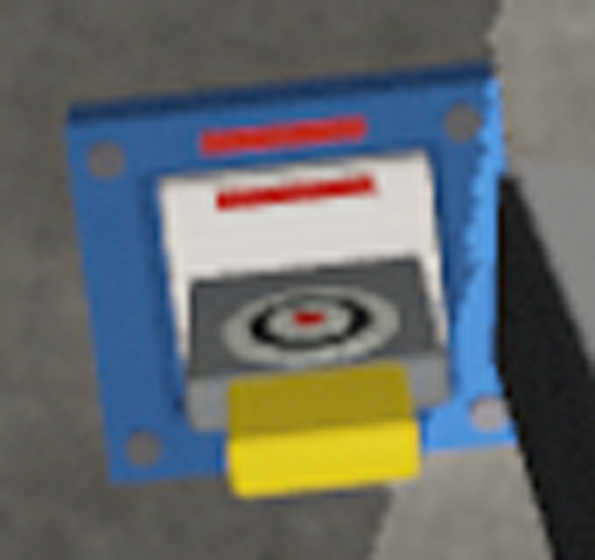

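```bash
python3 - <<'E'
from h import *
np.set_printoptions(precision=4,suppress=True)
s=state();plan([.6365,.084,.16],-1.36,3)
s["tool_pos"]=np.array([.5792,.066,.242]);c=cam("wrist",s)
print("dial",plane(c,(276.1,130.8),.012),"mark",plane(c,(309/7+244.6,318/7+209.6),.048))
P=plane(c,[(68/7+244.6,107/7+209.6),(497/7+244.6,68/7+209.6),(517/7+244.6,443/7+209.6),(111/7+244.6,483/7+209.6)],.014);print("nest",P,P.mean(0))
E
```

```text
jaw -1.2538 tcp [0.5789 0.0658 0.2417] f [ 0.   0.4 -0. ] open 0.5 t 11.2
0 [0.0507 0.0008 0.0678] [-0.008  0.018  0.295]
1 [ 0.0506 -0.0011  0.0679] [-0.008  0.018  0.295]
2 [ 0.0504 -0.0029  0.068 ] [-0.008  0.018  0.295]
dial [[0.6391 0.0839 0.012 ]] mark [[0.5057 0.0241 0.048 ]]
nest [[ 0.5184  0.0737  0.014 ]
 [ 0.55    0.0014  0.014 ]
 [ 0.4814 -0.0274  0.014 ]
 [ 0.4493  0.0435  0.014 ]] [0.4998 0.0228 0.014 ]
```

The estimates agree: axis about (0.637,0.084), marker about (0.505,0.024), needle bearing needed about 3.565. The mirror therefore has to turn about 0.84 rad. I approach above the knob.

Call:
{"api": "drive_tool", "payload": {
  "series": [
    [0,[0.05,0.001,0.06],[-0.01,0.02,0.3]],
    [0,[0.05,-0.001,0.06],[-0.01,0.02,0.3]],
    [0,[0.045,-0.003,0.05],[-0.01,0.02,0.3]],
    [0,[0,0,0],[0,0,0]],
    [0,[0,0,0],[0,0,0]]
  ]
}}

```text
t: 11.7
tool_pos: [0.6343, 0.0829, 0.1702]
orientation: [0.0, 0.994, 0.11, 0.0]
ft_force: [0.2, -0.7, -0.1]
opening: 0.499
```

```bash
python3 -c "
from h import *
plan([.6365,.084,.145],-1.36,1)
im=capture('wrist');cv2.imwrite('pics/w10.png',im)"
```

```text
jaw -1.3503 tcp [0.6343 0.0829 0.1702] f [ 0.2 -0.7 -0.1] open 0.499 t 11.7
0 [ 0.006  -0.0016  0.0631] [ 0.007 -0.001  0.081]
```

View pics/w10.png

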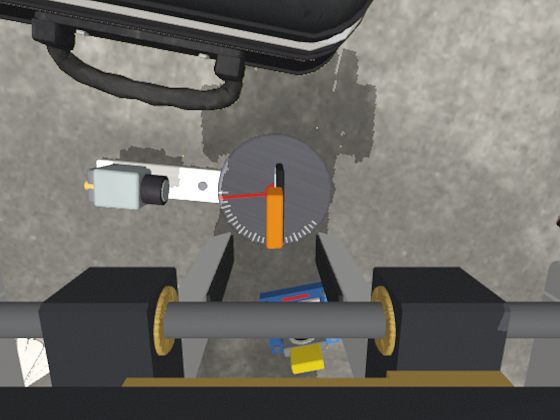

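The knob is at (275,217), upright in the image between the fingers. I check it numerically and compute the next move.

```bash
python3 - <<'E'
from h import *
np.set_printoptions(precision=4,suppress=True)
im=cv2.imread("pics/w10.png");s=state();s["tool_pos"]=np.array([.6343,.0829,.1702]);c=cam("wrist",s)
hsv=cv2.cvtColor(im,cv2.COLOR_BGR2HSV)
m=cv2.inRange(hsv,(8,180,120),(22,255,255));m[:170]=0;m[262:]=0;m[:,:255]=0;m[:,300:]=0
b=cv2.boxPoints(cv2.minAreaRect(cv2.findNonZero(m)));P=plane(c,b,.124);e=np.diff(np.r_[P,P[:1]],axis=0)
print("knob",b,P.mean(0),np.linalg.norm(e,axis=1),np.arctan2(e[:,1],e[:,0]))
plan([*P.mean(0)[:2],.093],-1.36,2)
E
```

```text
knob [[266. 187.]
 [282. 187.]
 [282. 247.]
 [266. 247.]] [0.6398 0.0842 0.124 ] [0.0111 0.0439 0.0115 0.0439] [-1.3514 -2.9164  1.79    0.2139]
jaw -1.3507 tcp [0.6341 0.0829 0.1702] f [-0.3 -0.  -0.1] open 0.502 t 11.75
0 [ 0.0073 -0.0002  0.0965] [0.003 0.    0.039]
1 [ 0.0073 -0.0002  0.0965] [0.003 0.    0.039]
```

Call:
{"api": "drive_tool", "payload": {
  "series": [
    [0,[0.009,0,0.07],[0,0,0.08]],
    [0,[0,0,0.07],[0,0,0]],
    [0,[0,0,0.035],[0,0,0]],
    [0,[0,0,0.01],[0,0,0]],
    [0,[0,0,0],[0,0,0]]
  ]
}}

```text
t: 12.25
tool_pos: [0.6382, 0.0825, 0.1014]
orientation: [0.001, 0.994, 0.108, 0.004]
ft_force: [-0.5, -0.3, -1.2]
opening: 0.496
```

```bash
python3 - <<'E'
from h import *
plan([.6375,.0838,.093],-1.36,1)
E
```

```text
jaw -1.3548 tcp [0.6382 0.0825 0.1014] f [-0.5 -0.3 -1.2] open 0.496 t 12.25
0 [-0.0011 -0.0035  0.0209] [ 0.018 -0.073  0.043]
```

Call:
{"api": "drive_tool", "payload": {
  "series": [
    [0,[-0.001,-0.0035,0.021],[0.02,-0.07,0.04]],
    [-1,[0,0,0],[0,0,0]],
    [-1,[0,0,0],[0,0,0]],
    [-1,[0,0,0],[0,0,0]],
    [-1,[0,0,0],[0,0,0]]
  ]
}}

```text
t: 12.75
tool_pos: [0.6389, 0.084, 0.0963]
orientation: [-0.0, 0.994, 0.106, 0.002]
ft_force: [-0.2, 0.4, -1.0]
opening: 0.197
```

Call:
{"api": "drive_tool", "payload": {
  "series": [
    [-1,[0,0,0],[0,0,0]],
    [-1,[0,0,0],[0,0,0]],
    [-1,[0,0,0],[0,0,0]],
    [-1,[0,0,0],[0,0,0]],
    [-1,[0,0,0],[0,0,0]]
  ]
}}

```text
t: 13.25
tool_pos: [0.639, 0.0839, 0.0965]
orientation: [-0.0, 0.994, 0.106, 0.003]
ft_force: [0.1, -0.9, -0.0]
opening: 0.121
```

```bash
python3 - <<'E'
from h import *
plan([.6375,.0838,.093],-1.36,1)
im=capture('wrist');cv2.imwrite('pics/w11.png',im)
E
```

```text
jaw -1.3593 tcp [0.639  0.0839 0.0965] f [ 0.1 -0.9 -0. ] open 0.121 t 13.25
0 [-0.0037 -0.0005  0.0087] [ 0.004 -0.043  0.006]
```

View pics/w11.png

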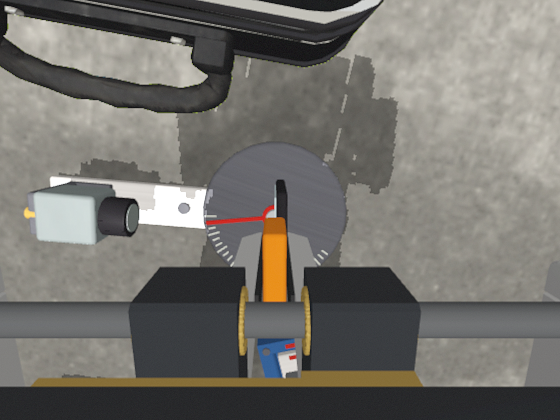

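The knob is gripped (opening 0.121, about 11.4 mm) with no side force. I turn counter-clockwise, which is negative about tool z.

Call:
{"api": "drive_tool", "payload": {
  "series": [
    [-1,[0,0,0],[0,0,-0.5]],
    [-1,[0,0,0],[0,0,-0.8]],
    [-1,[0,0,0],[0,0,-0.8]],
    [-1,[0,0,0],[0,0,-0.8]],
    [-1,[0,0,0],[0,0,-0.5]]
  ]
}}

```text
t: 13.8
tool_pos: [0.6385, 0.085, 0.0965]
orientation: [-0.0, 0.95, 0.312, 0.002]
ft_force: [-0.4, -0.3, -0.5]
opening: 0.129
```

```bash
python3 - <<'E'
from h import *
plan([.638,.0839,.096],-.52,4)
E
```

```text
jaw -0.9365 tcp [0.6385 0.085  0.0965] f [-0.4 -0.3 -0.5] open 0.129 t 13.8
0 [-0.0006  0.0004  0.0003] [ 0.003 -0.009 -0.868]
1 [-0.0007  0.0003  0.0003] [ 0.003 -0.009 -0.868]
2 [-0.0007  0.0002  0.0003] [ 0.003 -0.009 -0.868]
3 [-0.0007  0.0001  0.0003] [ 0.003 -0.009 -0.868]
```

Call:
{"api": "drive_tool", "payload": {
  "series": [
    [-1,[0,0,0],[0,0,-0.8]],
    [-1,[0,0,0],[0,0,-0.8]],
    [-1,[0,0,0],[0,0,-0.8]],
    [-1,[0,0,0],[0,0,-0.6]],
    [-1,[0,0,0],[0,0,0]]
  ]
}}

```text
t: 14.3
tool_pos: [0.6377, 0.0857, 0.0965]
orientation: [-0.001, 0.875, 0.484, 0.002]
ft_force: [1.0, -0.7, -1.5]
opening: 0.12
```

```bash
python3 - <<'E'
from h import *
plan([.638,.0839,.096],-.52,1)
for n in("wrist","scene","side"): cv2.imwrite(f'pics/{n}12.png',capture(n))
E
```

```text
jaw -0.5603 tcp [0.6377 0.0857 0.0965] f [ 1.  -0.7 -1.5] open 0.12 t 14.3
0 [-0.0035  0.0031  0.0013] [-0.    -0.032 -0.336]
```

View pics/wrist12.png

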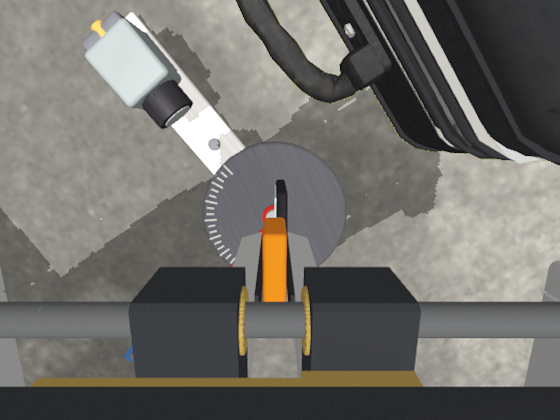

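View pics/scene12.png

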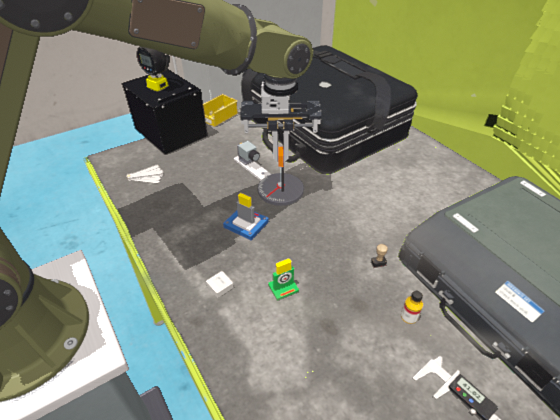

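View pics/side12.png

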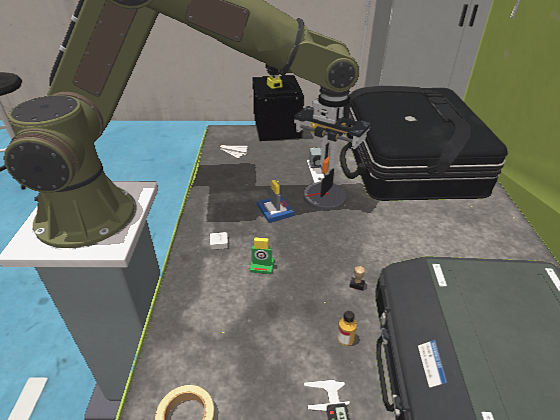

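Needle visible in both fixed views. I turn the last 0.04 rad, then measure the needle in enlarged crops.

Call:
{"api": "drive_tool", "payload": {
  "series": [
    [-1,[-0.002,0.002,0],[0,0,-0.35]],
    [-1,[0,0,0],[0,0,0]],
    [-1,[0,0,0],[0,0,0]],
    [-1,[0,0,0],[0,0,0]],
    [-1,[0,0,0],[0,0,0]]
  ]
}}

```text
t: 14.95
tool_pos: [0.6376, 0.0857, 0.0965]
orientation: [-0.002, 0.867, 0.498, 0.002]
ft_force: [-0.8, 1.1, -0.6]
opening: 0.127
```

```bash
python3 - <<'E'
from h import *
plan([.638,.0839,.096],-.52,1)
a=capture("scene");b=capture("side");cv2.imwrite("pics/scene13.png",a);cv2.imwrite("pics/side13.png",b)
cv2.imwrite("pics/s13c.png",cv2.resize(a[165:245,220:310],None,fx=7,fy=7,interpolation=2))
cv2.imwrite("pics/s13d.png",cv2.resize(b[165:225,250:350],None,fx=8,fy=8,interpolation=2)[:600,:800])
E
```

```text
jaw -0.5273 tcp [0.6376 0.0857 0.0965] f [-0.8  1.1 -0.6] open 0.127 t 14.95
0 [-0.0035  0.0031  0.0012] [-0.011 -0.041 -0.061]
```

View pics/s13c.png

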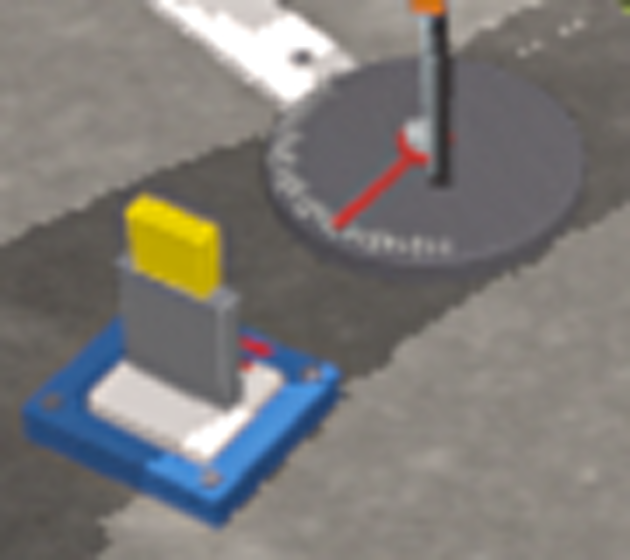

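View pics/s13d.png

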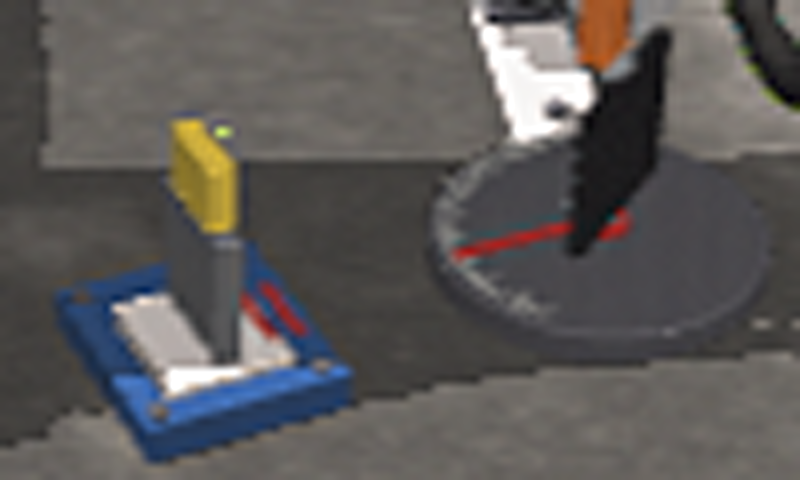

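```bash
python3 - <<'E'
from h import *
np.set_printoptions(precision=4,suppress=True)
u=lambda p,o,f:[[x/f+o[0]-.5+.5/f,y/f+o[1]-.5+.5/f] for x,y in p]
for n,o,f,nd,hub,nest in(("scene",(220,165),7,[(337,224),(410,158)],None,[(120,322),(340,372),(217,512),(25,412)]),
  ("side",(250,165),8,[(455,256),(570,230)],None,[(247,258),(350,375),(150,448),(57,300)])):
    c=cam(n);P=plane(c,u(nd,o,f),.016);d=P[0]-P[1];a=np.arctan2(d[1],d[0])%(2*np.pi)
    N=plane(c,u(nest,o,f),.014).mean(0)[:2]
    m=N+.005*np.array([np.cos(.43),np.sin(.43)])
    # axis = tip minus 56 mm along needle
    ax=P[0,:2]-.056*np.array([np.cos(a),np.sin(a)])
    v=m-ax;print(n,"needle",a,"axis",ax,"tip",P[0],"nest",N,"bearing",np.arctan2(v[1],v[0])%(2*np.pi),"miss mm",1e3*(-np.sin(a)*v[0]+np.cos(a)*v[1]))
    # with fixed axis/mark from wrist: tip bearing
    for A in ([.637,.084],[.6339,.0825]):
        t=P[0,:2]-A;b=np.arctan2(t[1],t[0])%(2*np.pi);v=np.array([.5045,.0245])-A;print("  axis",A,"tip bearing",b,"r",np.hypot(*t),"mark bearing",np.arctan2(v[1],v[0])%(2*np.pi))
    im=cv2.imread(f"pics/{n}13.png");h=cv2.cvtColor(im,cv2.COLOR_BGR2HSV);m=cv2.inRange(h,(0,120,90),(7,255,255))|cv2.inRange(h,(172,120,90),(180,255,255))
    x0,x1,y0,y1=[int(round(q)) for q in (min(nd[0][0],nd[1][0])/f+o[0]-1,max(nd[0][0],nd[1][0])/f+o[0]-1,min(nd[0][1],nd[1][1])/f+o[1]-2,max(nd[0][1],nd[1][1])/f+o[1]+2)]
    k=np.zeros_like(m);k[y0:y1+1,x0:x1+1]=m[y0:y1+1,x0:x1+1];p=cv2.findNonZero(k);vx,vy,x,y=cv2.fitLine(p,2,0,.01,.01).ravel()
    Q=plane(c,[(x,y),(x+vx,y+vy)],.016);d=Q[1]-Q[0];print("  fitline",len(p),np.arctan2(d[1],d[0])%np.pi+np.pi)
E
```

```text
scene needle 3.5194357618503926 axis [0.636  0.0819] tip [0.5839 0.0612 0.016 ] nest [0.4921 0.0157] bearing 3.5728990000995386 miss mm 8.195067527235526
  axis [0.637, 0.084] tip bearing 3.5472772328783257 r 0.05777136361039347 mark bearing 3.5636617737309795
  axis [0.6339, 0.0825] tip bearing 3.544427297668946 r 0.05433123187455753 mark bearing 3.562967481122902
  fitline 27 3.560290653840864
side needle 3.4985952390868382 axis [0.6342 0.0807] tip [0.5818 0.0611 0.016 ] nest [0.4957 0.0156] bearing 3.581157319042313 miss mm 12.20980209107314
  axis [0.637, 0.084] tip bearing 3.5345461513365017 r 0.059798808677160704 mark bearing 3.5636617737309795
  axis [0.6339, 0.0825] tip bearing 3.5310219738184294 r 0.05636105632985521 mark bearing 3.562967481122902
  fitline 22 3.5191700829051964
```

Estimates put the needle at 3.52–3.56 and the marker bearing at 3.56–3.58. It is about 0.03 short (~4 mm miss, tolerance 15 mm). I nudge the mirror about 0.015 rad further.

Call:
{"api": "drive_tool", "payload": {
  "series": [
    [-1,[0,0,0],[0,0,-0.15]],
    [-1,[0,0,0],[0,0,0]],
    [-1,[0,0,0],[0,0,0]],
    [-1,[0,0,0],[0,0,0]],
    [-1,[0,0,0],[0,0,0]]
  ]
}}

```text
t: 15.55
tool_pos: [0.6376, 0.0858, 0.0965]
orientation: [-0.002, 0.862, 0.507, 0.002]
ft_force: [0.5, 1.0, -0.2]
opening: 0.126
```

```bash
python3 - <<'E'
from h import *
plan([.638,.0839,.096],-.51,1)
a=capture("scene");cv2.imwrite("pics/scene14.png",a);b=capture("side");cv2.imwrite("pics/side14.png",b)
cv2.imwrite("pics/s14.png",np.hstack([cv2.resize(a[165:245,220:310],None,fx=4.4,fy=5,interpolation=2),cv2.resize(b[165:225,250:350],(400,400),interpolation=2)]))
E
```

```text
jaw -0.5078 tcp [0.6376 0.0858 0.0965] f [ 0.5  1.  -0.2] open 0.126 t 15.55
0 [-0.0036  0.0032  0.0012] [-0.012 -0.041  0.019]
```

View pics/s14.png

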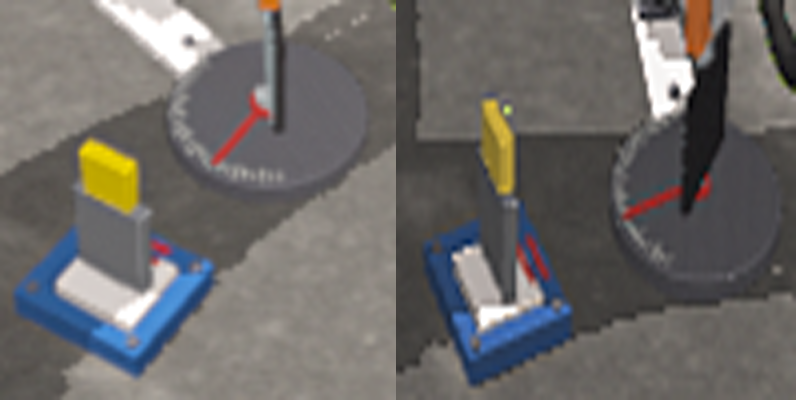

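```bash
python3 - <<'E'
from h import *
np.set_printoptions(precision=4,suppress=True)
for n,box in(("scene",(266,280,184,200)),("side",(305,323,188,200))):
    c=cam(n);im=cv2.imread(f"pics/{n}14.png");h=cv2.cvtColor(im,cv2.COLOR_BGR2HSV)
    m=cv2.inRange(h,(0,110,80),(8,255,255))|cv2.inRange(h,(170,110,80),(180,255,255))
    x0,x1,y0,y1=box;k=np.zeros_like(m);k[y0:y1,x0:x1]=m[y0:y1,x0:x1];p=cv2.findNonZero(k)[:,0]
    P=plane(c,p,.016)[:,:2]
    for A in ([.637,.084],[.635,.082]):
        v=P-A;r=np.hypot(*v.T);f=r>.025;b=(np.arctan2(v[:,1],v[:,0])%(2*np.pi))[f];w=np.array([.5045,.0245])-A;mb=np.arctan2(*w[::-1])%(2*np.pi)
        print(n,len(p),"rmax",r.max(),"needle bearing",np.median(b),"mark",mb,"miss mm",146*(mb-np.median(b)))
print(state()["joint_vel"].round(4))
E
```

```text
scene 33 rmax 0.05871763615662353 needle bearing 3.5787372080352706 mark 3.5636617737309795 miss mm -2.2010134084265074
scene 33 rmax 0.05607292792704201 needle bearing 3.554777564143559 mark 3.5566130069484494 miss mm 0.26797464951398986
side 25 rmax 0.05927814535423244 needle bearing 3.56222426077967 mark 3.5636617737309795 miss mm 0.20987689089119588
side 25 rmax 0.05663204997728047 needle bearing 3.530222031946308 mark 3.5566130069484494 miss mm 3.8530823503126417
[-0.0024  0.      0.001   0.0007  0.0008 -0.0008]
```

The needle line passes the marker within about 4 mm in every estimate, the arm is still and the knob is held. I hand in.

```bash
python3 -c "
from plant import *
close_job()
s=state();print(s['t'],s['opening'],s['tool_pos'])"
```

```text
the job is handed in; nothing more can be done
the job is handed in; nothing more can be done
```

The target is seated in the blue nest with its marker facing the mirror and let go. I then turned the mirror by its knob until the needle pointed at the marker. I handed the job in at about 15.7 s, still holding the knob; close_job gave no verdict.

- **Target:** In the last pictures it sits flat in the pocket with even margins and its red line on the nest's red-line side. When I lowered it, the height stopped at the value expected for the pocket floor.
- **Mirror:** The jaws turned about 0.85 rad. The needle's line misses the marker's centre by 0 to 4 mm in the two fixed cameras, against the 15 mm allowed. Single needle readings varied by up to about 0.05 rad between cameras and axis estimates, and I could not check it from the wrist camera because the gripper hid the needle.
- **Grip:** The fingers were closed on the 12 mm bar, with an opening of about 11.8 mm, and the arm was still. Finger force is not reported directly, so "over 1 N" rests on the fixed grip setting and that opening.
- **Bystanders:** I never touched the stamp, oil bottle, reference block or green look-alike. After the mirror turn they looked in place in the pictures; I did not measure them.

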